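Tip stirring discs out of the sample box and lay them in rows

TASK

Swing the clear lid of the pivoted sample box fully back until it has snapped open, and only then tip the box by its end handle so that all the white stirring discs in it slide out into the round pan (do not pick them out of the box). Lay the discs flat (either way up) on the drying tray, one on each printed circle and well centred, filling the row of three before using the row of two. Leave the box level on its rest with the lid shut, and do not disturb the flask, the small clear box and the notebook behind.

Things in the scene. Friction and masses are not known exactly. Their poses are not given: they have to be found in the camera images.
- stand: Fixed stand: base plate with two posts (8 x 22 mm, 30 mm high, at x = +-45 mm, y = 0), a grey sample box hung between them on two short arms, and a round dark steel catch pan. Origin on the bench under the middle of the pivot axis, z up. +y points from pivot to box (level, it fills y 60 to 191, x -35 to 35, z 18 to 49 mm), -y to the pan, +x to the side where the lid is hinged.
- pan_mid (a point): Centre of the catch pan's floor, 3 mm above the bench. The floor is a disc of 98 mm radius; upright wall 3 mm thick, its top 20 mm above the bench.
- sample_box (a joint): Tip angle of the box (rad): 0 level on its rest, grows as the handle end is raised, stop at 1.8. Stays where left (friction 0.45 Nm; raising it takes about 4 N at the tip bar). Inside: floor 62 x 90 mm, 23 mm above the bench, walls 26 mm high; the end towards the pan is a ramp rising at 35 degrees to the rim, over which the contents slide into the pan when tipped past about 1.2; 1.5 empties it.
- tip_bar (a point): Middle of the box's tipping handle, to be taken from above: round steel bar, 9 mm thick, 68 mm long, parallel to the stand's x, 36 mm clear of the box's end wall, 34 mm above the bench when level, 227 mm from the pivot axis. It swings up and over towards the pan.
- tip_pivot (a point): Middle of the box's pivot axis, 20 mm above the bench; the axis is the stand's x axis (positive tip is right-handed about +x).
- box_lid (a joint): Lid angle (rad): 0 shut, stop at 2.3 fully back. The hinge snaps over centre: a spring presses the lid shut below about 1.15 and back against its stop above (at most about 0.12 Nm, 1 N at the lid bar).
- lid_bar (a point): Middle of the lid's handle, to be taken from above: round steel bar, 9 mm thick, 68 mm long, in the plane of the clear 70 x 131 x 4 mm lid, 36 mm clear of its free edge, parallel to the hinge and 106 mm from it; 51 mm above the bench when shut.
- lid_hinge (a point): Middle of the lid's hinge axis on the box's rim (51 mm above the bench when the box is level); the axis runs along the box's length, parallel to the stand's y while the box is level (positive opening is right-handed about +y: the bar goes up and over to the stand's +x side).
- tray: Fixed grey drying tray 190 x 164 mm, its top 6 mm above the bench with a rim 4 mm wide and 10 mm high. Origin: middle of the underside; z up, x along the rows. Five printed circles of 38 mm diameter: a row of three at y = +33 mm (x = -56, 0, 56 mm) and a row of two at y = -33 mm (x = -28, 28 mm).
- ring_a1 (a point): Centre of a printed circle in the tray's row of three, on the tray's top.
- ring_a2 (a point): Centre of a printed circle in the tray's row of three, on the tray's top.
- ring_a3 (a point): Centre of a printed circle in the tray's row of three, on the tray's top.
- ring_b1 (a point): Centre of a printed circle in the tray's row of two, on the tray's top.
- ring_b2 (a point): Centre of a printed circle in the tray's row of two, on the tray's top.
- disc_1: White stirring disc (plastic-coated puck), 28 mm diameter, 12 mm thick, with a fully rounded rim, 20 g nominal; origin at the middle of one flat face, z along its axis through the disc, so that its middle is 6 mm along z. Both faces are alike. After tipping it may lean on another or on the wall. Three to five discs are present.
- disc_2: White stirring disc (plastic-coated puck), 28 mm diameter, 12 mm thick, with a fully rounded rim, 20 g nominal; origin at the middle of one flat face, z along its axis through the disc, so that its middle is 6 mm along z. Both faces are alike. After tipping it may lean on another or on the wall. Three to five discs are present.
- disc_3: White stirring disc (plastic-coated puck), 28 mm diameter, 12 mm thick, with a fully rounded rim, 20 g nominal; origin at the middle of one flat face, z along its axis through the disc, so that its middle is 6 mm along z. Both faces are alike. After tipping it may lean on another or on the wall. Three to five discs are present.
- disc_4: White stirring disc (plastic-coated puck), 28 mm diameter, 12 mm thick, with a fully rounded rim, 20 g nominal; origin at the middle of one flat face, z along its axis through the disc, so that its middle is 6 mm along z. Both faces are alike. After tipping it may lean on another or on the wall. Three to five discs are present.
- disc_5: White stirring disc (plastic-coated puck), 28 mm diameter, 12 mm thick, with a fully rounded rim, 20 g nominal; origin at the middle of one flat face, z along its axis through the disc, so that its middle is 6 mm along z. Both faces are alike. After tipping it may lean on another or on the wall. Three to five discs are present.
- foil_flask: Bystander: small flask wrapped in foil, 68 x 70 x 78 mm, origin at the middle of its underside. Leave alone.
- cube_box: Bystander: small clear box 66 x 65 x 49 mm, origin at the middle of its underside. Leave alone.
- notebook: Bystander: small dark notebook 98 x 72 x 9 mm, origin at the middle of its underside. Leave alone.

How it is judged:
By the outcome, as a careful person would: the job done as asked, in the order asked, and still so for the second after the job is handed in, with the robot touching nothing.
Of disc_1, disc_2, disc_3, disc_4, disc_5 only 3 to 5 are there at a start; the rules pass over those that are not, and their reading is None.
At some moment in a run one of disc_1, disc_2, disc_3, disc_4, disc_5 may be knocked a few centimetres aside while the robot is not near it.
Once in a run the grip may slacken for a moment while it holds something.
It also fails if it takes over 210 s, if anything falls off the work surface, if the arm or the gripper's body presses on something with over 40 N, if the wrist force passes 120 N, or if a joint passes its speed limit or range.

ROBOT

A 6-joint arm with a two-finger parallel gripper is mounted at the origin on a cart in front of the work surface, level with it; the furniture and walls round the work are solid. World frame = base frame: x ahead of the robot, y to its left, z up, the work surface at z = 0. Lengths are in m, angles in rad, forces in N, time in s.
With the tool pointing down it reaches from about 0.25 to 0.775 m from the base axis. Payload 4 kg.
Tool frame: the origin (TCP) lies midway between the tips of the shut fingers; the grasp point (between the pads) lies grip_point_offset behind it (grip_point_offset is the distance from the TCP to the grasp point, in m); z points along the fingers, y is the line along which they close (so a half turn about z gives the same grasp; the last joint's range is limited). The gripper opens to 94 mm and grips with 3 to 60 N. Pads are 16 mm wide; open, the fingers measure 119 mm over their backs; the gripper's body (75 mm by 177 mm) begins 78 mm behind the grasp point.
Start: joints at [1.069, 0.087, 1.371, -0, 1.684, -0.103], TCP at [0.214, 0.507, 0.206] pointing down, gripper open.
Joint ranges: [-3.1, 3.1], [-0.76, 2.03], [0.27, 2.55], [-1.08, 4.22], [0.17, 2.65], [-2.57, 2.57]. Speed limits (rad/s): [2.79, 2.79, 3.14, 3.14, 3.14, 3.14].

INTERFACE

Orientations are given as [roll, pitch, yaw] about the fixed x, y, z axes, in that order (R = Rz(yaw) Ry(pitch) Rx(roll)).
In Python, from bench import * gives the robot as it stands. The module is installed in compiled form; this text tells all that it offers.
- The arm moves only by the tool apply_moves, never from a script. Its argument "commands" is a list of rows, each a list of 7 numbers: the turn, a rotation vector about the world's x, y, z in rad, then the shift along the world's x, y, z in m, then the opening in per cent of the stroke, from 0 (shut) to 100 (fully open). In form: [[ax, ay, az, x, y, z, jaw], ...]. A call has exactly 5 rows; each row is the pose to reach, as a shift and turn from the pose commanded when the call began; what a row does not reach only later rows make up. A row lasts 1/10 s, in which the tool goes at most 50 mm and 8.59 degrees, less where a joint would pass 70% of its speed; a pose out of reach is approached as far as the arm can. A call with a gripper value outside its range is refused whole. The fingers move at their own pace and stop on an object; the grip force is fixed at half the most. Time passes only in rows, so rows that repeat a pose let the fingers close, or fill a call up. It gives the time, the measured TCP pose, the force, the opening and the grip force at its end, in the units of the state.
- get_obs(): the state, without advancing time (a new reading comes with each control period).
- snapshot(name): name is "scene" or "side" or "wrist"; returns a dict with "pixels" (480x640x3 uint8, red, green, blue), "vertical_fov" (degrees; the focal length in pixels is half the picture's height over the tangent of half this angle, whatever the lens; pixels are square), "cx", "cy" (the principal point, pixels), "rvec" (rotation vector, rad) and "tvec" (3), from world to camera coordinates, as OpenCV has them. Camera axes: x right, y down, z forward; pixel columns grow to the right and rows downward; lengths in m; the calibration is good to about 2 mm. A picture is of the moment at which its call begins. There is no depth.
- close_job(): hands the job in; it is judged then, once.
Trained networks look in the newest picture that a camera, given by its name, has taken for a name from the list of things; names that differ only in an ending like _2 or _b are one class to them, and where a whole thing is asked for, a point or a joint stands for the part that bears it (a point fixed in the world has none). Each returns a list of dicts, best first, with "score" (0 to 1); they miss things now and then, are a little off and sometimes report something else, mostly with a low value. They report only what shows in the picture. A call takes as long as a camera call.
- masks_of(camera, query): "mask" (480x640 bool, what is visible of it) and "extent" ([left, top, right, bottom] in pixels, round what is visible of it).
- place_of(camera, query): "pixel" ([column, row] in pixels: a listed point, or the origin of a listed thing).
The state is a dict: "time": time; "joint_positions": joint angles; "qvel": joint speeds; "joint_torque": joint torques, N m; "tool_pos": TCP position; "ee_rot": TCP orientation; "wrist_force": force on the tool from outside, world axes, zero at the start; "wrist_torque": the same for the moment, N m; "width": finger opening in m; "finger_force": force on a finger pad.
Only numpy, scipy, OpenCV 4.12 (cv2) and the standard library are available. Lean on these libraries where they do the work, as an engineer would, in place of code of your own. Each camera call takes 0.05 s, during which the arm holds its last target. There are 200 camera calls.

## Working session

There is one attempt and no reset: what is moved stays moved. The work goes in short steps, Python scripts to look and compute and a tool call to move; the robot and the scene stay as the last step left them, time stands still between calls to the robot, and variables do not carry over. Pictures are saved under pics/ and viewed, at most 14 in all, crops included, and the job is handed in when it is done.

Besides the shell and the picture viewer there is one more tool, called after "Emit:" as name([rows], argument=value, ...), one row to a line, values as JSON. apply_moves: Moves the arm, as the interface text tells. Its arguments: {"type":"object","properties":{"commands":{"type":"array"}},"required":["commands"]}

```bash
mkdir -p pics; cat > h.py <<'E'
from bench import *
import numpy as np, cv2
from scipy.spatial.transform import Rotation as R
def cam(s):
    f=240/np.tan(np.radians(s["vertical_fov"])/2)
    return np.array([[f,0,s["cx"]],[0,f,s["cy"]],[0,0,1]]),R.from_rotvec(np.ravel(s["rvec"])).as_matrix(),np.ravel(s["tvec"])
def ray(s,px,z):
    K,Rm,t=cam(s); d=Rm.T@np.linalg.inv(K)@np.array([px[0],px[1],1.]); c=-Rm.T@t
    return c+d*(z-c[2])/d[2]
def proj(s,P):
    K,Rm,t=cam(s); p=(np.atleast_2d(P)@Rm.T+t)@K.T; return p[:,:2]/p[:,2:]
def save(s,n): cv2.imwrite(f"pics/{n}.png",s["pixels"][:,:,::-1])
np.set_printoptions(precision=4,suppress=True)
E
python3 - <<'E'
from h import *
o=get_obs(); print({k:np.round(v,3) for k,v in o.items()})
Z={"pan_mid":.003,"tip_bar":.034,"tip_pivot":.02,"lid_bar":.051,"lid_hinge":.051,"ring_a1":.006,"ring_b1":.006,"tray":0,"stand":0,"disc_1":.03,"foil_flask":0,"cube_box":0,"notebook":0}
for c in ["scene","side","wrist"]:
    s=snapshot(c); save(s,c+"0"); K,Rm,t=cam(s); print(c,s["vertical_fov"],-Rm.T@t)
    if c=="wrist": continue
    for q,z in Z.items():
        for r in place_of(c,q)[:5]:
            if r["score"]>.3: print(q,round(r["score"],2),np.round(r["pixel"]),ray(s,r["pixel"],z))
E
```

```text
{'time': np.float64(0.0), 'joint_positions': array([ 1.069,  0.088,  1.372, -0.   ,  1.684, -0.103]), 'qvel': array([-0.   ,  0.001,  0.   ,  0.002, -0.002, -0.001]), 'joint_torque': array([ -0.001, -34.017, -30.243,   0.072,   0.033,  -0.   ]), 'tool_pos': array([0.213, 0.506, 0.204]), 'ee_rot': array([-3.139, -0.   ,  2.743]), 'wrist_force': array([-0.543,  0.076, -0.005]), 'wrist_torque': array([ 0.004, -0.033,  0.005]), 'finger_force': np.float64(0.0), 'width': np.float64(0.094)}
scene 44.91217915534028 [ 0.1361 -0.9793  0.9165]
pan_mid 0.74 [270. 281.] [ 0.4707 -0.0185  0.003 ]
tip_bar 0.71 [242. 195.] [0.5123 0.3095 0.034 ]
tip_bar 0.54 [348. 241.] [0.6897 0.0127 0.034 ]
tip_pivot 0.89 [258. 248.] [0.4808 0.0897 0.02  ]
lid_bar 0.7 [223. 210.] [0.438  0.2369 0.051 ]
lid_bar 0.42 [257. 246.] [0.4682 0.0613 0.051 ]
lid_hinge 0.84 [264. 206.] [0.5405 0.2117 0.051 ]
ring_a1 0.93 [315. 357.] [ 0.4716 -0.2717  0.006 ]
ring_a1 0.85 [361. 338.] [ 0.5814 -0.2621  0.006 ]
ring_a1 0.73 [336. 352.] [ 0.5162 -0.2779  0.006 ]
ring_b1 0.69 [364. 366.] [ 0.5502 -0.3324  0.006 ]
ring_b1 0.67 [3
[... 880 characters left out ...]
ge 0.41 [389. 325.] [ 0.5286 -0.3796  0.051 ]
lid_hinge 0.39 [347. 230.] [ 0.663  -0.0266  0.051 ]
ring_a1 0.92 [355. 312.] [ 0.5234 -0.2647  0.006 ]
ring_a1 0.9 [374. 306.] [ 0.5736 -0.2717  0.006 ]
ring_a1 0.77 [339. 322.] [ 0.4726 -0.274   0.006 ]
ring_a1 0.58 [268. 237.] [0.5006 0.1174 0.006 ]
ring_b1 0.6 [362. 336.] [ 0.4904 -0.339   0.006 ]
ring_b1 0.55 [388. 325.] [ 0.5624 -0.3402  0.006 ]
tray 0.59 [363. 323.] [ 0.5211 -0.2985  0.    ]
stand 0.7 [266. 247.] [ 0.4781  0.0844 -0.    ]
foil_flask 0.75 [350. 231.] [ 0.7124  0.0279 -0.    ]
cube_box 0.61 [393. 254.] [ 0.7465 -0.1224  0.    ]
notebook 0.79 [402. 281.] [ 0.6935 -0.2274  0.    ]
wrist 71.93479036824463 [0.1419 0.5362 0.3841]
```

View pics/scene0.png

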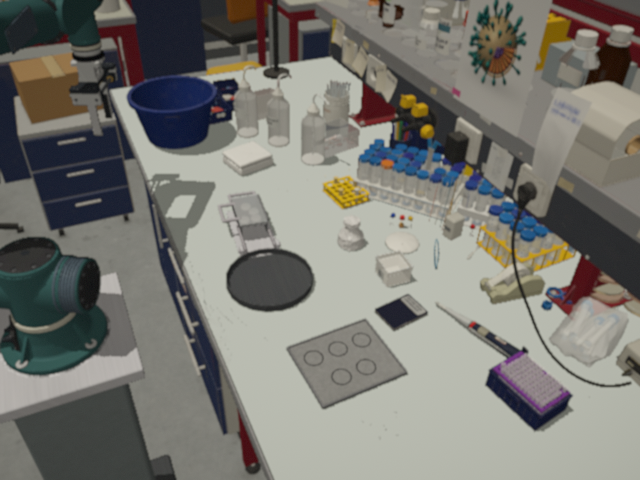

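View pics/wrist0.png

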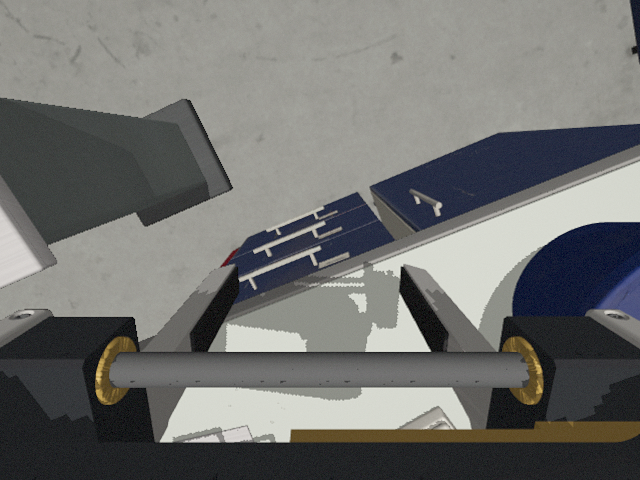

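The scene shows the box at about (250,215) with its lid bar at (223,210), the pan at (270,280) and the tray at (347,362). The wrist camera sees only the floor and the bench edge. I'll move over the pan so it can see the box.

Emit:
apply_moves([
  [0, 0, -0.09, 0.018, -0.03, 0.01, 100],
  [0, 0, -0.18, 0.036, -0.06, 0.02, 100],
  [0, 0, -0.27, 0.052, -0.09, 0.03, 100],
  [0, 0, -0.36, 0.07, -0.12, 0.04, 100],
  [0, 0, -0.44, 0.086, -0.152, 0.045, 100],
])

```text
time: 1.95
tool_pos: [0.3004, 0.354, 0.2516]
ee_rot: [3.139, 0.0, 2.3]
wrist_force: [-0.2, -0.0, -0.1]
width: 0.0942
finger_force: 0.0
```

Emit:
apply_moves([
  [0, 0, -0.09, 0.018, -0.03, 0, 100],
  [0, 0, -0.18, 0.036, -0.06, 0, 100],
  [0, 0, -0.27, 0.052, -0.09, 0, 100],
  [0, 0, -0.36, 0.07, -0.12, 0, 100],
  [0, 0, -0.44, 0.086, -0.152, 0, 100],
])

```text
time: 2.45
tool_pos: [0.3861, 0.2016, 0.2506]
ee_rot: [3.141, -0.0, 1.86]
wrist_force: [-0.2, -0.9, 0.6]
width: 0.094
finger_force: 0.0
```

Emit:
apply_moves([
  [0, 0, -0.09, 0.018, -0.03, 0, 100],
  [0, 0, -0.18, 0.036, -0.06, 0, 100],
  [0, 0, -0.27, 0.052, -0.09, 0, 100],
  [0, 0, -0.44, 0.086, -0.152, 0, 100],
  [0, 0, -0.44, 0.086, -0.152, 0, 100],
])

```text
time: 2.95
tool_pos: [0.4728, 0.0477, 0.2503]
ee_rot: [3.141, 0.001, 1.416]
wrist_force: [0.1, 0.3, -0.0]
width: 0.094
finger_force: 0.0
```

```bash
cat > w.py <<'E'
from h import *
import sys
def look(name,Z):
    s=snapshot("wrist"); save(s,name); K,Rm,t=cam(s); print("cam",-Rm.T@t,"axis",Rm[2])
    for q,z in Z.items():
        for r in place_of("wrist",q)[:6]:
            if r["score"]>.3: print(q,round(r["score"],2),np.round(r["pixel"]),ray(s,r["pixel"],z))
    return s
E
python3 - <<'E'
from w import *
o=get_obs(); print(o["time"],o["tool_pos"],o["ee_rot"],o["joint_positions"])
look("w1",{"pan_mid":.003,"tip_bar":.034,"tip_pivot":.02,"lid_bar":.051,"lid_hinge":.051,"stand":0,"disc_1":.023})
E
```

```text
2.95 [0.4728 0.0477 0.2503] [3.1411 0.0013 1.4165] [-0.0179 -0.085   1.4552 -0.0014  1.7711  0.1362]
cam [0.4833 0.1232 0.4287] axis [-0.0404 -0.2599 -0.9648]
pan_mid 0.75 [324. 249.] [ 0.4697 -0.0146  0.003 ]
tip_pivot 0.74 [322. 177.] [0.4815 0.0826 0.02  ]
lid_hinge 0.68 [356.  49.] [0.5358 0.2097 0.051 ]
disc_1 0.39 [419. 394.] [ 0.5746 -0.2511  0.023 ]
```

View pics/w1.png

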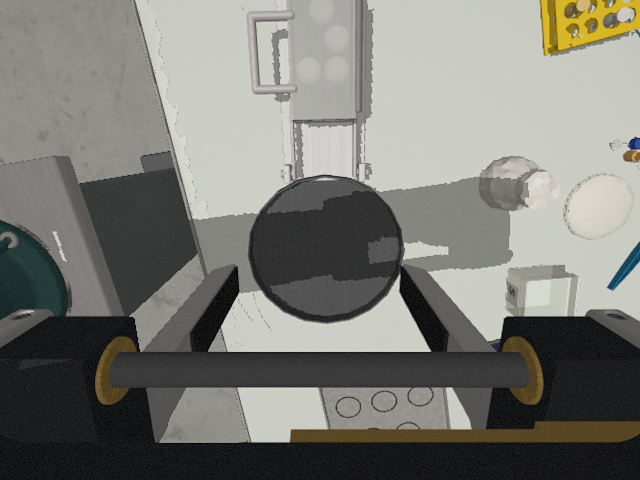

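The wrist view shows the box at the top with about five discs under the lid, the lid bar on the left at (253,15)–(256,92), and the pan at (326,249).

```bash
cat > fit.py <<'E'
from h import *
s=snapshot("wrist")
for n,px,z in [("bar1",(253,15),.051),("bar2",(255,92),.051),("postL",(287,172),.03),("postR",(365,170),.03),("panL",(249,247),.02),("panR",(404,250),.02),("panB",(326,323),.02),("panT",(326,175),.02),("lidcornerL",(293,119),.051),("lidcornerR",(357,121),.051)]:
    print(n,ray(s,px,z))
g=cv2.cvtColor(s["pixels"],cv2.COLOR_RGB2BGR); cv2.imwrite("pics/w1c.png",cv2.resize(g[0:200,220:420],None,fx=3,fy=3,interpolation=cv2.INTER_CUBIC))
E
python3 fit.py
```

```text
bar1 [0.4337 0.2603 0.051 ]
bar2 [0.4217 0.1894 0.051 ]
postL [0.4388 0.1004 0.03  ]
postR [0.531  0.0893 0.03  ]
panL [0.3727 0.0123 0.02  ]
panR [ 0.5713 -0.0209  0.02  ]
panB [ 0.4562 -0.1114  0.02  ]
panT [0.4844 0.0893 0.02  ]
lidcornerL [0.4571 0.1568 0.051 ]
lidcornerR [0.5255 0.1447 0.051 ]
```

View pics/w1c.png

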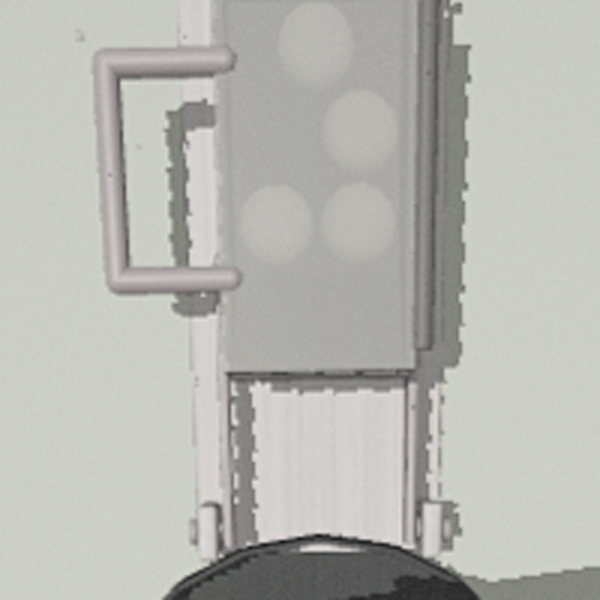

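Emit:
apply_moves([
  [0, 0, 0, -0.01, 0.04, -0.02, 34],
  [0, 0, 0, -0.02, 0.08, -0.04, 34],
  [0, 0, 0, -0.03, 0.12, -0.06, 34],
  [0, 0, 0, -0.042, 0.15, -0.08, 34],
  [0, 0, 0, -0.042, 0.175, -0.13, 34],
])

```text
time: 3.9
tool_pos: [0.4304, 0.2269, 0.1289]
ee_rot: [3.134, -0.005, 1.427]
wrist_force: [1.8, 0.4, -0.0]
width: 0.0577
finger_force: 0.0
```

```bash
python3 - <<'E'
import bench; print({k:getattr(bench,k) for k in dir(bench) if 'grip' in k.lower()})
from w import *
o=get_obs(); print(o["tool_pos"],o["width"],o["ee_rot"])
s=look("w2",{"lid_bar":.051,"tip_bar":.034,"lid_hinge":.051,"disc_1":.029})
S=np.array([.482,.088,0]);M=R.from_euler("z",-.15).as_matrix()
for p in [(-71,91.5+4.5,51),(-71,159.5-4.5,51),(-35,60,49),(-35,191,49),(-34,227,34),(34,227,34)]: print(p,proj(s,S+M@np.array(p)/1000))
E
```

```text
{'grip_point_offset': 0.0188}
[0.4304 0.2269 0.1289] 0.05765857153155715 [ 3.1337 -0.0051  1.4265]
cam [0.4388 0.3015 0.3079] axis [-0.0299 -0.2553 -0.9664]
lid_bar 0.73 [322. 248.] [0.4317 0.2208 0.051 ]
tip_bar 0.73 [408. 117.] [0.5135 0.3122 0.034 ]
lid_hinge 0.66 [452. 243.] [0.5364 0.21   0.051 ]
disc_1 0.67 [391. 356.] [0.4821 0.0951 0.029 ]
(-71, 96.0, 51) [[320.1598 279.9423]]
(-71, 155.0, 51) [[320.695  210.4131]]
(-35, 60, 49) [[361.2214 317.6483]]
(-35, 191, 49) [[367.8831 164.0072]]
(-34, 227, 34) [[368.3045 116.1198]]
(34, 227, 34) [[454.7338 116.7313]]
```

View pics/w2.png

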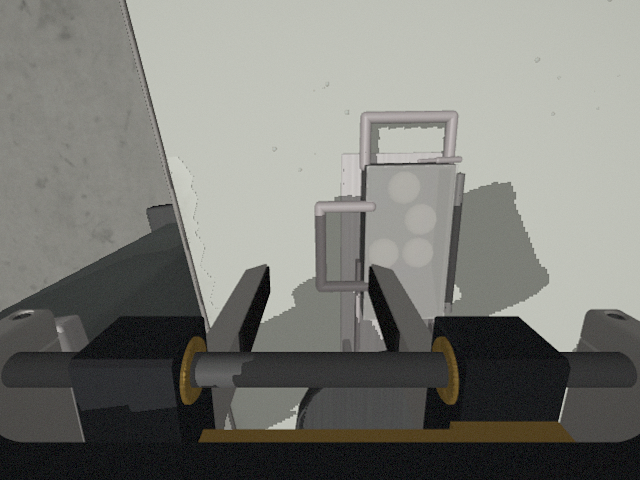

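The frame agrees with the picture: lid bar at (320,245), tip bar at (409,117), four discs in the box. Next I descend on the lid bar and grip it.

Emit:
apply_moves([
  [0, 0, 0, 0, 0, 0, 34],
  [0, 0, 0, 0, 0, 0, 34],
  [0, 0, 0, 0, 0, -0.025, 34],
  [0, 0, 0, 0, 0, -0.05, 34],
  [0, 0, 0, 0, 0, -0.087, 34],
])

```text
time: 4.65
tool_pos: [0.4327, 0.2235, 0.0413]
ee_rot: [3.135, -0.004, 1.421]
wrist_force: [-0.2, 0.5, -1.1]
width: 0.0319
finger_force: 0.0
```

Emit:
apply_moves([
  [0, 0, 0, 0, 0, 0, 34],
  [0, 0, 0, 0, 0, 0, 0],
  [0, 0, 0, 0, 0, 0, 0],
  [0, 0, 0, 0, 0, 0, 0],
  [0, 0, 0, 0, 0, 0, 0],
])

```text
time: 5.15
tool_pos: [0.4318, 0.2237, 0.0411]
ee_rot: [3.136, -0.002, 1.423]
wrist_force: [2.5, 0.3, 2.7]
width: 0.0085
finger_force: 30.0
```

```bash
python3 - <<'E'
from h import *
o=get_obs(); print(o["tool_pos"],o["ee_rot"],o["width"],o["wrist_force"])
M=R.from_euler("z",-.15).as_matrix()
for th in np.linspace(0,2.3,24):
    d=np.array([106*(1-np.cos(th)),0,106*np.sin(th)])/1000; print(round(th,2),M@d)
E
```

```text
[0.4318 0.2237 0.0411] [ 3.1362 -0.0021  1.4229] 0.008522421571805286 [2.4659 0.2505 2.6833]
0.0 [0. 0. 0.]
0.1 [ 0.0005 -0.0001  0.0106]
0.2 [ 0.0021 -0.0003  0.0211]
0.3 [ 0.0047 -0.0007  0.0313]
0.4 [ 0.0083 -0.0013  0.0413]
0.5 [ 0.0128 -0.0019  0.0508]
0.6 [ 0.0183 -0.0028  0.0599]
0.7 [ 0.0246 -0.0037  0.0683]
0.8 [ 0.0318 -0.0048  0.076 ]
0.9 [ 0.0397 -0.006   0.083 ]
1.0 [ 0.0482 -0.0073  0.0892]
1.1 [ 0.0573 -0.0087  0.0945]
1.2 [ 0.0668 -0.0101  0.0988]
1.3 [ 0.0768 -0.0116  0.1021]
1.4 [ 0.087  -0.0131  0.1045]
1.5 [ 0.0974 -0.0147  0.1057]
1.6 [ 0.1079 -0.0163  0.106 ]
1.7 [ 0.1183 -0.0179  0.1051]
1.8 [ 0.1286 -0.0194  0.1032]
1.9 [ 0.1387 -0.021   0.1003]
2.0 [ 0.1484 -0.0224  0.0964]
2.1 [ 0.1577 -0.0238  0.0915]
2.2 [ 0.1665 -0.0252  0.0857]
2.3 [ 0.1746 -0.0264  0.079 ]
```

Emit:
apply_moves([
  [0, 0, 0, 0.0005, 0, 0.0106, 0],
  [0, 0, 0, 0.002, 0, 0.021, 0],
  [0, 0, 0, 0.005, -0.001, 0.031, 0],
  [0, 0, 0, 0.008, -0.001, 0.041, 0],
  [0, 0, 0, 0.013, -0.002, 0.051, 0],
])

```text
time: 5.65
tool_pos: [0.4435, 0.2217, 0.0904]
ee_rot: [3.14, -0.001, 1.423]
wrist_force: [5.1, 2.4, -5.3]
width: 0.0078
finger_force: 30.0
```

Emit:
apply_moves([
  [0, 0, 0, 0.005, -0.001, 0.009, 0],
  [0, 0, 0, 0.012, -0.002, 0.0175, 0],
  [0, 0, 0, 0.019, -0.003, 0.025, 0],
  [0, 0, 0, 0.027, -0.004, 0.032, 0],
  [0, 0, 0, 0.0355, -0.0055, 0.0385, 0],
])

```text
time: 6.15
tool_pos: [0.4763, 0.2174, 0.1297]
ee_rot: [-3.136, -0.003, 1.424]
wrist_force: [-5.0, 6.6, 3.8]
width: 0.0083
finger_force: 30.0
```

Emit:
apply_moves([
  [0, 0, 0, 0.009, -0.0015, 0.005, 0],
  [0, 0, 0, 0.0185, -0.003, 0.0095, 0],
  [0, 0, 0, 0.0285, -0.0045, 0.013, 0],
  [0, 0, 0, 0.039, -0.006, 0.015, 0],
  [0, 0, 0, 0.049, -0.0075, 0.0165, 0],
])

```text
time: 6.65
tool_pos: [0.5278, 0.2099, 0.1475]
ee_rot: [3.14, -0.004, 1.424]
wrist_force: [-2.0, 5.5, 3.9]
width: 0.008
finger_force: 30.1
```

Emit:
apply_moves([
  [0, 0, 0, 0.0105, -0.0015, 0, 0],
  [0, 0, 0, 0.021, -0.003, -0.0005, 0],
  [0, 0, 0, 0.031, -0.0045, -0.0025, 0],
  [0, 0, 0, 0.041, -0.006, -0.0055, 0],
  [0, 0, 0, 0.051, -0.0075, -0.0095, 0],
])

```text
time: 7.15
tool_pos: [0.5792, 0.2026, 0.137]
ee_rot: [3.14, -0.004, 1.424]
wrist_force: [0.3, 6.4, 0.0]
width: 0.0076
finger_force: 30.1
```

Emit:
apply_moves([
  [0, 0, 0, 0.009, -0.0015, -0.005, 0],
  [0, 0, 0, 0.018, -0.003, -0.011, 0],
  [0, 0, 0, 0.0245, -0.004, -0.016, 0],
  [0, 0, 0, 0.0245, -0.004, -0.016, 0],
  [0, 0, 0, 0.0245, -0.004, -0.016, 0],
])

```text
time: 7.65
tool_pos: [0.6038, 0.1992, 0.1203]
ee_rot: [3.14, -0.005, 1.424]
wrist_force: [1.8, 8.0, 0.2]
width: 0.0082
finger_force: 30.1
```

Emit:
apply_moves([
  [0, 0, 0, 0, 0, 0, 34],
  [0, 0, 0, 0, 0, 0, 34],
  [0, 0, 0, 0, 0, 0.03, 34],
  [0, 0, 0, 0, 0, 0.075, 34],
  [0, 0, 0, 0, 0, 0.12, 34],
])

```text
time: 8.15
tool_pos: [0.6017, 0.1954, 0.2395]
ee_rot: [-3.139, 0.003, 1.422]
wrist_force: [0.3, 0.4, 0.9]
width: 0.0319
finger_force: 0.0
```

Emit:
apply_moves([
  [0, 0, 0.13, -0.018, 0.03, 0, 34],
  [0, 0, 0.26, -0.036, 0.06, 0, 34],
  [0, 0, 0.39, -0.054, 0.09, 0, 34],
  [0, 0, 0.52, -0.072, 0.113, 0, 34],
  [0, 0, 0.65, -0.088, 0.113, 0, 34],
])

```text
time: 8.65
tool_pos: [0.5132, 0.3113, 0.2388]
ee_rot: [-3.14, 0.0, 2.081]
wrist_force: [0.5, -0.9, -0.7]
width: 0.0319
finger_force: 0.0
```

Emit:
apply_moves([
  [0, 0, 0.13, 0, 0, 0, 34],
  [0, 0, 0.26, 0, 0, 0, 34],
  [0, 0, 0.39, 0, 0, 0, 34],
  [0, 0, 0.52, 0, 0, 0, 34],
  [0, 0, 0.65, 0, 0, 0, 34],
])

```text
time: 9.15
tool_pos: [0.5146, 0.3086, 0.2392]
ee_rot: [-3.14, 0.0, 2.727]
wrist_force: [0.0, -0.3, -0.9]
width: 0.0318
finger_force: 0.0
```

Emit:
apply_moves([
  [0, 0, 0.13, 0, 0, -0.02, 34],
  [0, 0, 0.266, 0, 0, -0.05, 34],
  [0, 0, 0.266, 0, 0, -0.08, 34],
  [0, 0, 0.266, 0, 0, -0.12, 34],
  [0, 0, 0.266, 0, 0, -0.12, 34],
])

```text
time: 9.65
tool_pos: [0.5106, 0.3068, 0.1123]
ee_rot: [-3.132, -0.011, 2.988]
wrist_force: [-1.5, -0.3, -0.6]
width: 0.0322
finger_force: 0.0
```

```bash
python3 - <<'E'
from w import *
o=get_obs(); print(o["tool_pos"],o["width"],o["ee_rot"],o["joint_positions"])
s=look("w3",{"tip_bar":.034,"lid_hinge":.051,"lid_bar":.13,"disc_1":.029})
save(snapshot("scene"),"s3")
S=np.array([.482,.088,0]);M=R.from_euler("z",-.15).as_matrix()
for p in [(-34,227,34),(34,227,34),(0,227,34)]: print(p,proj(s,S+M@np.array(p)/1000))
a=cv2.imread("pics/s3.png")[150:330,150:390];b=cv2.imread("pics/w3.png")
a=cv2.resize(a,(480,360),interpolation=cv2.INTER_CUBIC);cv2.imwrite("pics/m3.png",np.hstack([a[:,:340],cv2.resize(b,(480,360))[:,:460]]))
E
```

```text
[0.5106 0.3068 0.1123] 0.03217361607513196 [-3.1324 -0.0113  2.988 ] [ 0.4465  0.2343  1.3884 -0.0012  1.5335 -0.9706]
cam [0.4361 0.3194 0.2917] axis [ 0.2477 -0.0458 -0.9678]
tip_bar 0.95 [329. 244.] [0.5118 0.3138 0.034 ]
lid_hinge 0.66 [205. 298.] [0.5364 0.2107 0.051 ]
lid_bar 0.48 [ 81. 240.] [0.4627 0.1912 0.13  ]
disc_1 0.97 [264. 242.] [0.5042 0.2609 0.029 ]
disc_1 0.92 [191. 228.] [0.4837 0.204  0.029 ]
disc_1 0.81 [197. 261.] [0.5121 0.2016 0.029 ]
disc_1 0.59 [230. 261.] [0.5162 0.2298 0.029 ]
(-34, 227, 34) [[327.9227 207.3098]]
(34, 227, 34) [[327.6112 287.1995]]
(0, 227, 34) [[327.762  248.5238]]
```

View pics/m3.png

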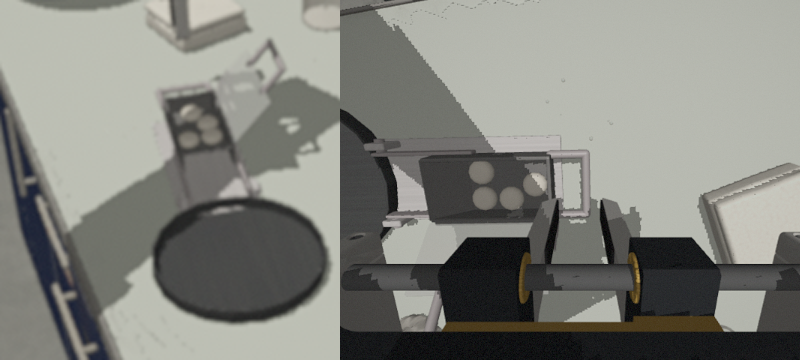

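The lid stays back, and four discs lie in the box. The tip bar sits at (329,244) in the wrist view, between the fingers.

```bash
python3 - <<'E'
from h import *
o=get_obs(); print(o["tool_pos"],o["ee_rot"])
M=R.from_euler("z",-.15).as_matrix()
f=lambda p: np.array([0,.227*np.cos(p)-.014*np.sin(p),.227*np.sin(p)+.014*np.cos(p)])
for k in range(0,34): print(round(k*.05,2),M@(f(k*.05)-f(0)))
E
```

```text
[0.5162 0.3103 0.1225] [3.1388 0.0045 2.9887]
0.0 [0. 0. 0.]
0.05 [-0.0001 -0.001   0.0113]
0.1 [-0.0004 -0.0025  0.0226]
0.15 [-0.0007 -0.0046  0.0338]
0.2 [-0.0011 -0.0072  0.0448]
0.25 [-0.0016 -0.0104  0.0557]
0.3 [-0.0021 -0.0141  0.0665]
0.35 [-0.0028 -0.0184  0.077 ]
0.4 [-0.0035 -0.0231  0.0873]
0.45 [-0.0043 -0.0284  0.0973]
0.5 [-0.0052 -0.0341  0.1071]
0.55 [-0.0061 -0.0403  0.1166]
0.6 [-0.0071 -0.047   0.1257]
0.65 [-0.0082 -0.0541  0.1345]
0.7 [-0.0093 -0.0617  0.1429]
0.75 [-0.0105 -0.0697  0.151 ]
0.8 [-0.0118 -0.078   0.1586]
0.85 [-0.0131 -0.0867  0.1658]
0.9 [-0.0145 -0.0958  0.1725]
0.95 [-0.0159 -0.1052  0.1788]
1.0 [-0.0174 -0.1148  0.1846]
1.05 [-0.0189 -0.1248  0.1899]
1.1 [-0.0204 -0.135   0.1947]
1.15 [-0.022  -0.1454  0.1989]
1.2 [-0.0236 -0.156   0.2026]
1.25 [-0.0252 -0.1668  0.2058]
1.3 [-0.0269 -0.1777  0.2085]
1.35 [-0.0285 -0.1888  0.2106]
1.4 [-0.0302 -0.1999  0.2121]
1.45 [-0.0319 -0.2111  0.213 ]
1.5 [-0.0336 -0.2224  0.2134]
1.55 [-0.0353 -0.2336  0.2132]
1.6 [-0.037  -0.2448  0.2125]
1.65 [-0.0387 -0.256   0.2112]
```

Emit:
apply_moves([
  [0, 0, 0, 0, 0.003, -0.025, 34],
  [0, 0, 0, 0, 0.003, -0.05, 34],
  [0, 0, 0, 0, 0.003, -0.075, 34],
  [0, 0, 0, 0, 0.003, -0.102, 34],
  [0, 0, 0, 0, 0.003, -0.102, 34],
])

```text
time: 10.45
tool_pos: [0.5126, 0.3117, 0.0146]
ee_rot: [-3.138, -0.005, 2.989]
wrist_force: [0.1, -0.1, -1.4]
width: 0.0319
finger_force: 0.0
```

Emit:
apply_moves([
  [0, 0, 0, 0, 0, 0, 34],
  [0, 0, 0, 0, 0, 0, 0],
  [0, 0, 0, 0, 0, 0, 0],
  [0, 0, 0, 0, 0, 0, 0],
  [0, 0, 0, 0, 0, 0, 0],
])

```text
time: 10.95
tool_pos: [0.5154, 0.3127, 0.0188]
ee_rot: [3.141, 0.002, 2.989]
wrist_force: [-0.8, -2.0, 4.0]
width: 0.008
finger_force: 30.0
```

Emit:
apply_moves([
  [0, 0, 0, 0, -0.0025, 0.0226, 0],
  [0, 0, 0, -0.001, -0.007, 0.045, 0],
  [0, 0, 0, -0.002, -0.014, 0.0665, 0],
  [0, 0, 0, -0.0035, -0.023, 0.087, 0],
  [0, 0, 0, -0.005, -0.034, 0.107, 0],
])

```text
time: 11.45
tool_pos: [0.5109, 0.2801, 0.1252]
ee_rot: [3.137, 0.003, 2.99]
wrist_force: [4.4, 1.5, -3.2]
width: 0.0081
finger_force: 29.9
```

Emit:
apply_moves([
  [0, 0, 0, -0.002, -0.013, 0.0185, 0],
  [0, 0, 0, -0.004, -0.0275, 0.036, 0],
  [0, 0, 0, -0.0065, -0.044, 0.0515, 0],
  [0, 0, 0, -0.0095, -0.0615, 0.0655, 0],
  [0, 0, 0, -0.012, -0.081, 0.0775, 0],
])

```text
time: 11.95
tool_pos: [0.5005, 0.2005, 0.2054]
ee_rot: [3.132, 0.009, 2.991]
wrist_force: [4.4, 4.9, 4.4]
width: 0.0081
finger_force: 29.9
```

Emit:
apply_moves([
  [0, 0, 0, -0.0015, -0.01, 0.0055, 0],
  [0, 0, 0, -0.003, -0.02, 0.01, 0],
  [0, 0, 0, -0.0045, -0.0305, 0.0145, 0],
  [0, 0, 0, -0.006, -0.041, 0.018, 0],
  [0, 0, 0, -0.008, -0.052, 0.0215, 0],
])

```text
time: 12.45
tool_pos: [0.4933, 0.1476, 0.2271]
ee_rot: [3.134, 0.012, 2.99]
wrist_force: [6.9, 3.3, 5.5]
width: 0.0079
finger_force: 30.1
```

Emit:
apply_moves([
  [0, 0, 0, -0.0015, -0.011, 0.0025, 0],
  [0, 0, 0, -0.003, -0.022, 0.005, 0],
  [0, 0, 0, -0.005, -0.033, 0.007, 0],
  [0, 0, 0, -0.0065, -0.044, 0.0085, 0],
  [0, 0, 0, -0.0085, -0.055, 0.0095, 0],
])

```text
time: 12.95
tool_pos: [0.4844, 0.0912, 0.2351]
ee_rot: [3.138, 0.01, 2.989]
wrist_force: [8.2, 0.7, 1.6]
width: 0.0079
finger_force: 29.9
```

Emit:
apply_moves([
  [0, 0, 0, -0.0015, -0.011, 0, 0],
  [0, 0, 0, -0.0035, -0.0225, 0, 0],
  [0, 0, 0, -0.005, -0.034, -0.001, 0],
  [0, 0, 0, -0.005, -0.034, -0.001, 0],
  [0, 0, 0, -0.005, -0.034, -0.001, 0],
])

```text
time: 13.45
tool_pos: [0.4788, 0.0553, 0.233]
ee_rot: [-3.141, 0.008, 2.987]
wrist_force: [6.6, -3.4, 1.0]
width: 0.0077
finger_force: 29.9
```

```bash
python3 - <<'E'
from h import *
o=get_obs(); print(o["time"],o["tool_pos"],o["ee_rot"],o["width"])
for c in ["side","scene"]:
    s=snapshot(c); save(s,c+"4")
    for r in place_of(c,"disc_1"): print(c,round(r["score"],2),r["pixel"],ray(s,r["pixel"],.009))
a=cv2.imread("pics/side4.png")[130:330,150:400];b=cv2.imread("pics/scene4.png")[150:350,150:400]
cv2.imwrite("pics/m4.png",np.hstack([cv2.resize(x,(400,320)) for x in (a,b)]))
E
```

```text
13.45 [0.4788 0.0553 0.233 ] [-3.1407  0.008   2.9871] 0.007670992572791527
side 0.63 [282.5, 252.2] [0.4974 0.0304 0.009 ]
side 0.46 [269.9, 253.7] [0.4661 0.0422 0.009 ]
side 0.41 [276.5, 243.8] [0.503  0.0727 0.009 ]
side 0.16 [273.7, 171.5] [0.6956 0.436  0.009 ]
scene 0.6 [261.3, 262.7] [0.472  0.0462 0.009 ]
scene 0.53 [274.3, 265.1] [0.4976 0.0255 0.009 ]
scene 0.51 [306.3, 270.1] [ 0.561  -0.0217  0.009 ]
scene 0.4 [269.3, 252.4] [0.5037 0.0755 0.009 ]
scene 0.17 [366.1, 366.8] [ 0.5528 -0.3373  0.009 ]
```

View pics/m4.png

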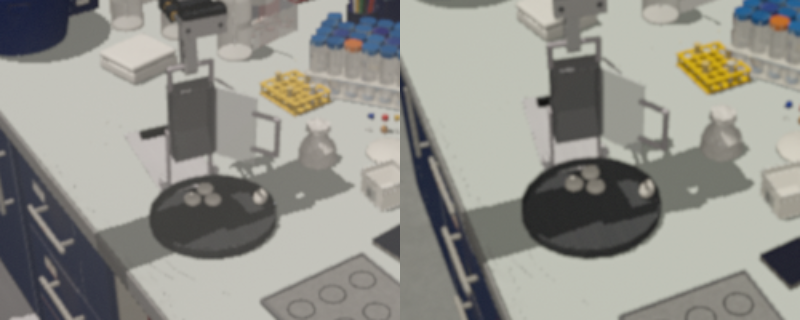

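All four discs are in the pan: three near the stand and one by the right-hand wall. The box is empty, so I lower it.

Emit:
apply_moves([
  [0, 0, 0, 0.0035, 0.0225, 0.001, 0],
  [0, 0, 0, 0.007, 0.045, -0.0005, 0],
  [0, 0, 0, 0.01, 0.067, -0.004, 0],
  [0, 0, 0, 0.0135, 0.089, -0.01, 0],
  [0, 0, 0, 0.0165, 0.11, -0.018, 0],
])

```text
time: 14.15
tool_pos: [0.4934, 0.1674, 0.2156]
ee_rot: [3.141, 0.004, 2.988]
wrist_force: [-0.3, -0.7, 3.8]
width: 0.009
finger_force: 3.0
```

Emit:
apply_moves([
  [0, 0, 0, 0.003, 0.02, -0.01, 0],
  [0, 0, 0, 0.006, 0.039, -0.022, 0],
  [0, 0, 0, 0.0085, 0.057, -0.036, 0],
  [0, 0, 0, 0.011, 0.0735, -0.052, 0],
  [0, 0, 0, 0.0135, 0.088, -0.069, 0],
])

```text
time: 14.65
tool_pos: [0.5058, 0.2599, 0.148]
ee_rot: [3.132, 0.001, 2.992]
wrist_force: [-4.0, 8.8, 9.1]
width: 0.008
finger_force: 30.1
```

Emit:
apply_moves([
  [0, 0, 0, 0.002, 0.013, -0.0185, 0],
  [0, 0, 0, 0.0035, 0.024, -0.0385, 0],
  [0, 0, 0, 0.005, 0.033, -0.059, 0],
  [0, 0, 0, 0.006, 0.04, -0.081, 0],
  [0, 0, 0, 0.0065, 0.0445, -0.103, 0],
])

```text
time: 15.15
tool_pos: [0.5123, 0.3089, 0.0444]
ee_rot: [3.123, 0.0, 2.992]
wrist_force: [-2.8, 18.4, 4.2]
width: 0.0078
finger_force: 30.1
```

Emit:
apply_moves([
  [0, 0, 0, 0, 0.001, -0.01, 0],
  [0, 0, 0, 0, 0.0025, -0.023, 0],
  [0, 0, 0, 0, 0.0025, -0.025, 0],
  [0, 0, 0, 0, 0.0025, -0.026, 0],
  [0, 0, 0, 0, 0.0025, -0.026, 0],
])

```text
time: 15.65
tool_pos: [0.5128, 0.3126, 0.0183]
ee_rot: [3.121, 0.001, 2.991]
wrist_force: [-1.5, 22.6, 0.1]
width: 0.0079
finger_force: 30.0
```

Emit:
apply_moves([
  [0, 0, 0, 0, 0, 0, 34],
  [0, 0, 0, 0, 0, 0, 34],
  [0, 0, 0, 0, 0, 0.03, 34],
  [0, 0, 0, 0, 0, 0.075, 34],
  [0, 0, 0, 0, 0, 0.12, 34],
])

```text
time: 16.15
tool_pos: [0.5113, 0.3014, 0.1357]
ee_rot: [-3.139, -0.003, 2.989]
wrist_force: [1.1, -0.6, 0.1]
width: 0.032
finger_force: 0.0
```

Emit:
apply_moves([
  [0, 0, 0, 0, 0, 0.045, 34],
  [0, 0, -0.13, 0, 0, 0.09, 34],
  [0, 0, -0.26, 0, 0, 0.105, 34],
  [0, 0, -0.39, 0, 0, 0.105, 34],
  [0, 0, -0.52, 0, 0, 0.105, 34],
])

```text
time: 16.65
tool_pos: [0.5127, 0.3017, 0.2419]
ee_rot: [3.14, 0.001, 2.463]
wrist_force: [-0.5, -0.2, -1.3]
width: 0.0317
finger_force: 0.0
```

Emit:
apply_moves([
  [0, 0, -0.13, 0.018, -0.022, 0, 34],
  [0, 0, -0.26, 0.036, -0.046, 0, 34],
  [0, 0, -0.39, 0.054, -0.07, 0, 34],
  [0, 0, -0.52, 0.072, -0.093, 0, 34],
  [0, 0, -0.65, 0.09, -0.117, 0, 34],
])

```text
time: 17.15
tool_pos: [0.6028, 0.1837, 0.2403]
ee_rot: [-3.14, 0.0, 1.813]
wrist_force: [0.0, 0.7, -0.1]
width: 0.0321
finger_force: 0.0
```

Emit:
apply_moves([
  [0, 0, -0.13, 0, 0, 0, 34],
  [0, 0, -0.26, 0, 0, 0, 34],
  [0, 0, -0.4, 0, 0, 0, 34],
  [0, 0, -0.4, 0, 0, 0, 34],
  [0, 0, -0.4, 0, 0, 0, 34],
])

```text
time: 17.65
tool_pos: [0.6023, 0.1847, 0.2405]
ee_rot: [-3.141, 0.0, 1.422]
wrist_force: [-0.0, -0.1, 0.0]
width: 0.0318
finger_force: 0.0
```

```bash
python3 - <<'E'
from w import *
o=get_obs(); print(o["tool_pos"],o["ee_rot"])
s=look("w5",{"tip_bar":.034,"lid_bar":.13,"lid_hinge":.051})
o=get_obs(); print(o["tool_pos"],o["ee_rot"])
S=np.array([.482,.088,0]);M=R.from_euler("z",-.15).as_matrix()
print(proj(s,S+M@np.array([.1056,.1255,.130])),S+M@np.array([.1056,.1255,.130]), proj(s,S+M@np.array([0,.227,.034])))
E
```

```text
[0.6023 0.1847 0.2405] [-3.1409  0.0004  1.4216]
cam [0.6127 0.26   0.419 ] axis [-0.0401 -0.2592 -0.965 ]
tip_bar 0.57 [219. 107.] [0.5101 0.3138 0.034 ]
lid_bar 0.6 [323. 226.] [0.6053 0.188  0.13  ]
lid_hinge 0.61 [256. 202.] [0.5328 0.2071 0.051 ]
[0.6025 0.1848 0.2407] [-3.1415  0.0001  1.4201]
[[321.4079 217.6285]] [0.6052 0.1963 0.13  ] [[224.6218 107.7758]]
```

View pics/w5.png

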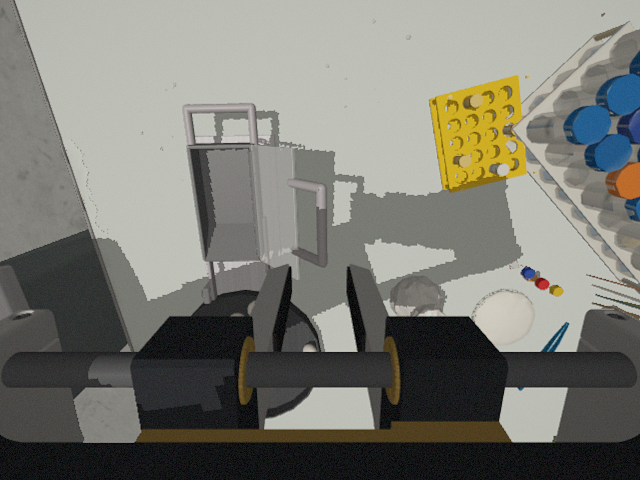

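The box is level and its open lid bar is at (322,224). I grip it and swing the lid shut.

Emit:
apply_moves([
  [0, 0, 0, 0.0025, 0.009, -0.03, 34],
  [0, 0, 0, 0.0025, 0.009, -0.06, 34],
  [0, 0, 0, 0.0025, 0.009, -0.09, 34],
  [0, 0, 0, 0.0025, 0.009, -0.12, 34],
  [0, 0, 0, 0.0025, 0.009, -0.12, 34],
])

```text
time: 18.35
tool_pos: [0.6017, 0.1931, 0.1149]
ee_rot: [-3.131, 0.004, 1.42]
wrist_force: [-0.0, -0.4, -0.0]
width: 0.0318
finger_force: 0.0
```

Emit:
apply_moves([
  [0, 0, 0, 0, 0, 0, 34],
  [0, 0, 0, 0, 0, 0, 0],
  [0, 0, 0, 0, 0, 0, 0],
  [0, 0, 0, 0, 0, 0, 0],
  [0, 0, 0, 0, 0, 0, 0],
])

```text
time: 18.85
tool_pos: [0.6061, 0.194, 0.1224]
ee_rot: [3.138, -0.001, 1.419]
wrist_force: [0.4, -0.4, 2.8]
width: 0.0076
finger_force: 30.0
```

Emit:
apply_moves([
  [0, 0, 0, -0.008, 0.001, 0.0067, 0],
  [0, 0, 0, -0.017, 0.0025, 0.0125, 0],
  [0, 0, 0, -0.026, 0.004, 0.0175, 0],
  [0, 0, 0, -0.036, 0.0055, 0.0213, 0],
  [0, 0, 0, -0.046, 0.007, 0.024, 0],
])

```text
time: 19.35
tool_pos: [0.5589, 0.2013, 0.1463]
ee_rot: [3.139, -0.002, 1.419]
wrist_force: [4.0, 1.0, 2.7]
width: 0.0081
finger_force: 30.0
```

Emit:
apply_moves([
  [0, 0, 0, -0.0105, 0.0015, 0.002, 0],
  [0, 0, 0, -0.0205, 0.003, 0.003, 0],
  [0, 0, 0, -0.031, 0.0045, 0.0025, 0],
  [0, 0, 0, -0.0415, 0.006, 0.0015, 0],
  [0, 0, 0, -0.052, 0.008, -0.001, 0],
])

```text
time: 19.85
tool_pos: [0.5056, 0.2091, 0.1432]
ee_rot: [-3.14, 0.0, 1.419]
wrist_force: [2.1, 2.1, 0.7]
width: 0.0077
finger_force: 30.0
```

Emit:
apply_moves([
  [0, 0, 0, -0.01, 0.0015, -0.0035, 0],
  [0, 0, 0, -0.0195, 0.003, -0.0075, 0],
  [0, 0, 0, -0.0285, 0.0045, -0.013, 0],
  [0, 0, 0, -0.037, 0.0055, -0.019, 0],
  [0, 0, 0, -0.045, 0.007, -0.026, 0],
])

```text
time: 20.35
tool_pos: [0.4612, 0.216, 0.117]
ee_rot: [-3.141, -0.0, 1.419]
wrist_force: [3.9, 3.8, -0.6]
width: 0.008
finger_force: 30.0
```

Emit:
apply_moves([
  [0, 0, 0, -0.007, 0.001, -0.0077, 0],
  [0, 0, 0, -0.0135, 0.002, -0.016, 0],
  [0, 0, 0, -0.019, 0.003, -0.025, 0],
  [0, 0, 0, -0.0235, 0.0035, -0.0347, 0],
  [0, 0, 0, -0.027, 0.004, -0.0447, 0],
])

```text
time: 20.85
tool_pos: [0.4352, 0.2212, 0.0726]
ee_rot: [3.14, -0.003, 1.419]
wrist_force: [4.1, 6.8, 0.7]
width: 0.0079
finger_force: 30.1
```

Emit:
apply_moves([
  [0, 0, 0, -0.0025, 0, -0.01, 0],
  [0, 0, 0, -0.004, 0.0005, -0.0205, 0],
  [0, 0, 0, -0.0045, 0.0005, -0.031, 0],
  [0, 0, 0, -0.0045, 0.0005, -0.0315, 0],
  [0, 0, 0, -0.0045, 0.0005, -0.0315, 0],
])

```text
time: 21.35
tool_pos: [0.4317, 0.2233, 0.0418]
ee_rot: [3.139, -0.007, 1.419]
wrist_force: [4.3, 11.4, -2.0]
width: 0.008
finger_force: 29.9
```

Emit:
apply_moves([
  [0, 0, 0, 0, 0, 0, 34],
  [0, 0, 0, 0, 0, 0, 34],
  [0, 0, 0, 0, 0, 0.04, 34],
  [0, 0, 0, 0, 0, 0.085, 34],
  [0, 0, 0, 0, 0, 0.13, 34],
])

```text
time: 21.85
tool_pos: [0.4289, 0.2186, 0.1714]
ee_rot: [-3.138, 0.004, 1.418]
wrist_force: [0.8, 0.3, -0.8]
width: 0.032
finger_force: 0.0
```

Emit:
apply_moves([
  [0, 0, 0, 0.01, -0.04, 0.02, 44],
  [0, 0, 0, 0.02, -0.08, 0.04, 44],
  [0, 0, 0, 0.03, -0.12, 0.06, 44],
  [0, 0, 0, 0.04, -0.16, 0.07, 44],
  [0, 0, 0, 0.04, -0.2, 0.07, 44],
])

```text
time: 22.35
tool_pos: [0.4707, 0.0177, 0.2424]
ee_rot: [3.141, 0.002, 1.418]
wrist_force: [1.0, -0.7, 1.4]
width: 0.0413
finger_force: 0.0
```

Emit:
apply_moves([
  [0, 0, 0, 0, 0, 0, 44],
  [0, 0, 0, 0, 0, 0, 44],
  [0, 0, 0, 0, 0, 0, 44],
  [0, 0, 0, 0, 0, 0, 44],
  [0, 0, 0, 0, 0, 0, 44],
])

```text
time: 22.85
tool_pos: [0.4703, 0.0212, 0.2414]
ee_rot: [-3.141, 0.0, 1.421]
wrist_force: [0.6, -0.8, -0.4]
width: 0.0417
finger_force: 0.0
```

```bash
python3 - <<'E'
from w import *
o=get_obs(); print(o["tool_pos"],o["ee_rot"])
s=look("w6",{"disc_1":.009,"pan_mid":.003,"ring_a1":.006,"ring_b1":.006,"lid_bar":.051,"tip_bar":.034})
for r in masks_of("wrist","disc_1"): print(round(r["score"],2),np.round(r["extent"]),r["mask"].sum())
g=cv2.imread("pics/w6.png"); cv2.imwrite("pics/w6c.png",cv2.resize(g[0:440,200:460],None,fx=1.36,fy=1.36))
E
```

```text
[0.4703 0.0212 0.2414] [-3.141   0.0001  1.4207]
cam [0.4807 0.0965 0.4199] axis [-0.0401 -0.2589 -0.9651]
disc_1 0.73 [315. 192.] [0.4673 0.0396 0.009 ]
disc_1 0.71 [339. 206.] [0.4945 0.0178 0.009 ]
disc_1 0.65 [398. 226.] [ 0.5658 -0.019   0.009 ]
disc_1 0.6 [338. 174.] [0.4987 0.0573 0.009 ]
pan_mid 0.62 [325. 231.] [ 0.4716 -0.0137  0.003 ]
ring_a1 0.93 [348. 398.] [ 0.469  -0.2735  0.006 ]
ring_a1 0.67 [385. 390.] [ 0.5252 -0.2681  0.006 ]
ring_b1 0.93 [372. 430.] [ 0.4979 -0.3385  0.006 ]
lid_bar 0.83 [250.  21.] [0.4306 0.2219 0.051 ]
0.89 [383. 220. 404. 238.] 339
0.79 [327. 194. 351. 213.] 343
0.57 [329. 167. 347. 186.] 398
0.56 [302. 182. 324. 205.] 408
```

View pics/w6c.png

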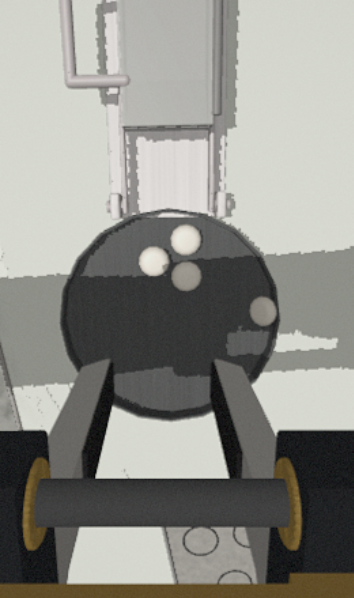

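The discs lie at about (313,192), (338,204), (337,175) and (393,229). The last is near the right wall and seems to lean on it. The lid is shut. I'll measure the tray and discs now.

```bash
cat > d.py <<'E'
from w import *
def discs(z=.009,c="wrist"):
    s=snapshot(c); out=[]
    for r in masks_of(c,"disc_1"):
        if r["score"]<.3: continue
        (x,y),rad=cv2.minEnclosingCircle(np.argwhere(r["mask"])[:,::-1].astype(np.float32))
        yx=np.argwhere(r["mask"]).mean(0)
        print(round(r["score"],2),"circ",round(x,1),round(y,1),round(rad,1),ray(s,(x,y),z),"cen",np.round(yx[::-1],1),ray(s,yx[::-1],z),"n",r["mask"].sum())
    return s
E
python3 - <<'E'
from d import *
s=discs(); p=ray(s,(320,200),.009)
print(np.linalg.norm(proj(s,p+[.014,0,0])-proj(s,p)))
# pan from mask
for r in masks_of("wrist","pan_mid")[:1]: print(r["extent"])
E
```

```text
0.88 circ 393.0 228.0 10.4 [ 0.5591 -0.0222  0.009 ] cen [392.3 228.2] [ 0.5582 -0.0223  0.009 ] n 308
0.87 circ 335.4 175.6 11.2 [0.4953 0.0548 0.009 ] cen [335.4 175.5] [0.4954 0.055  0.009 ] n 377
0.85 circ 335.9 202.5 11.0 [0.4913 0.0215 0.009 ] cen [335.9 202.6] [0.4913 0.0214 0.009 ] n 372
0.6 circ 312.0 191.5 11.0 [0.4638 0.0398 0.009 ] cen [312.  191.6] [0.4637 0.0397 0.009 ] n 368
11.178517999476234
[242.6, 0.0, 405.9, 309.8]
```

Emit:
apply_moves([
  [0, 0, 0.12, 0.005, 0, -0.04, 44],
  [0, 0, 0.24, 0.01, 0, -0.08, 44],
  [0, 0, 0.36, 0.015, 0, -0.12, 44],
  [0, 0, 0.48, 0.021, 0, -0.16, 44],
  [0, 0, 0.58, 0.021, 0, -0.19, 44],
])

```text
time: 23.9
tool_pos: [0.4908, 0.0202, 0.0489]
ee_rot: [-3.14, -0.001, 2.003]
wrist_force: [-0.3, 0.1, -0.3]
width: 0.0413
finger_force: 0.0
```

Emit:
apply_moves([
  [0, 0, 0, 0, 0, 0, 44],
  [0, 0, 0, 0, 0, 0, 44],
  [0, 0, 0, 0, 0, -0.015, 44],
  [0, 0, 0, 0, 0, -0.03, 44],
  [0, 0, 0, 0, 0, -0.03, 44],
])

```text
time: 24.4
tool_pos: [0.492, 0.0201, 0.0226]
ee_rot: [3.141, 0.0, 1.997]
wrist_force: [-0.9, 0.6, 0.3]
width: 0.0413
finger_force: 0.0
```

```bash
python3 - <<'E'
from d import *
s=discs(); save(s,"w7"); o=get_obs(); print(o["tool_pos"],o["ee_rot"],o["width"])
E
```

```text
0.91 circ 350.3 224.4 23.2 [0.4957 0.0548 0.009 ] cen [350.1 224.1] [0.4956 0.0549 0.009 ] n 1617
0.79 circ 320.8 268.4 22.1 [0.4914 0.022  0.009 ] cen [320.8 268.6] [0.4914 0.0218 0.009 ] n 1475
0.62 circ 292.0 224.3 22.9 [0.464  0.0404 0.009 ] cen [291.8 224.5] [0.464  0.0402 0.009 ] n 1580
[0.4931 0.0201 0.0238] [3.1384 0.0017 1.9979] 0.04128958687765979
```

View pics/w7.png

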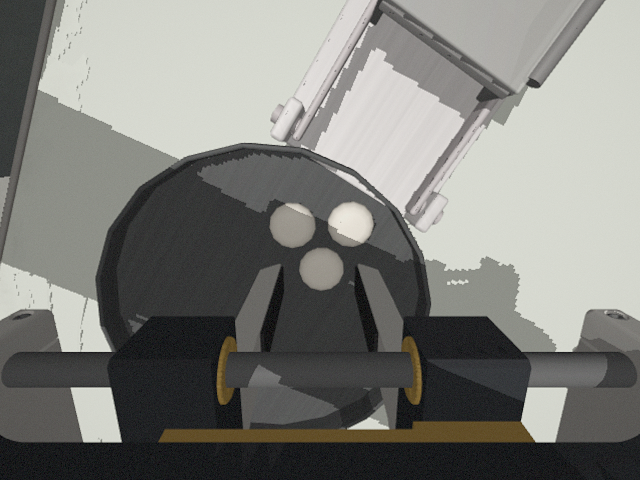

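The target disc at (321,268) lies centred between the fingers at (270,290) and (368,290). I descend and grip.

Emit:
apply_moves([
  [0, 0, 0, -0.0005, 0.0015, -0.005, 44],
  [0, 0, 0, -0.0005, 0.0015, -0.009, 44],
  [0, 0, 0, -0.0005, 0.0015, -0.013, 44],
  [0, 0, 0, -0.0005, 0.0015, -0.0165, 44],
  [0, 0, 0, -0.0005, 0.0015, -0.0165, 44],
])

```text
time: 25.0
tool_pos: [0.4905, 0.0217, 0.0043]
ee_rot: [-3.14, -0.001, 1.999]
wrist_force: [-0.0, 0.6, -0.5]
width: 0.0413
finger_force: 0.0
```

Emit:
apply_moves([
  [0, 0, 0, 0, 0, 0, 0],
  [0, 0, 0, 0, 0, 0, 0],
  [0, 0, 0, 0, 0, 0, 0],
  [0, 0, 0, 0, 0, 0.015, 0],
  [0, 0, 0, 0, 0, 0.05, 0],
])

```text
time: 25.5
tool_pos: [0.488, 0.0219, 0.0522]
ee_rot: [-3.134, -0.004, 1.999]
wrist_force: [0.7, -0.2, 0.6]
width: 0.026
finger_force: 30.0
```

Emit:
apply_moves([
  [0, 0, 0, 0, 0, 0.04, 0],
  [0, 0, 0, 0, 0, 0.06, 0],
  [0, 0, 0, 0, -0.05, 0.06, 0],
  [0, 0, 0, 0, -0.09, 0.06, 0],
  [0, 0, 0, 0, -0.13, 0.06, 0],
])

```text
time: 26.0
tool_pos: [0.4912, -0.1095, 0.1157]
ee_rot: [3.141, 0.001, 2.0]
wrist_force: [1.3, -0.6, -1.0]
width: 0.0259
finger_force: 30.0
```

```bash
python3 - <<'E'
from d import *
o=get_obs(); print(o["tool_pos"],o["ee_rot"],o["width"],o["finger_force"])
s=look("w8",{"ring_a1":.006,"ring_b1":.006,"tray":0,"disc_1":.13})
E
```

```text
[ 0.4912 -0.1095  0.1157] [3.1405 0.001  1.9998] 0.025914354665418037 30.0011323086801
cam [ 0.458  -0.0402  0.2942] axis [ 0.1106 -0.2383 -0.9649]
ring_a1 0.91 [278. 385.] [ 0.5204 -0.2764  0.006 ]
ring_a1 0.63 [330. 398.] [ 0.5757 -0.2684  0.006 ]
ring_b1 0.97 [287. 438.] [ 0.5558 -0.3349  0.006 ]
tray 0.74 [276. 400.] [ 0.5274 -0.2996  0.    ]
disc_1 0.92 [370.  44.] [0.461  0.0081 0.13  ]
disc_1 0.67 [440. 174.] [ 0.5182 -0.0284  0.13  ]
disc_1 0.63 [321. 286.] [ 0.4899 -0.1069  0.13  ]
disc_1 0.58 [416.  50.] [0.4808 0.0145 0.13  ]
```

Emit:
apply_moves([
  [0, 0, -0.14, -0.005, -0.02, 0.02, 0],
  [0, 0, -0.28, -0.01, -0.04, 0.04, 0],
  [0, 0, -0.42, -0.015, -0.06, 0.06, 0],
  [0, 0, -0.56, -0.02, -0.08, 0.08, 0],
  [0, 0, -0.7, -0.03, -0.1, 0.085, 0],
])

```text
time: 26.75
tool_pos: [0.4626, -0.2079, 0.203]
ee_rot: [3.137, 0.001, 1.296]
wrist_force: [-0.5, -0.4, -0.5]
width: 0.0261
finger_force: 30.0
```

Emit:
apply_moves([
  [0, 0, -0.14, -0.01, -0.02, 0, 0],
  [0, 0, -0.28, -0.02, -0.04, 0, 0],
  [0, 0, -0.42, -0.03, -0.06, 0, 0],
  [0, 0, -0.56, -0.035, -0.08, 0, 0],
  [0, 0, -0.7, -0.035, -0.09, 0, 0],
])

```text
time: 27.25
tool_pos: [0.4261, -0.2981, 0.2001]
ee_rot: [3.142, 0.0, 0.594]
wrist_force: [0.4, 0.7, -0.3]
width: 0.0259
finger_force: 30.0
```

Emit:
apply_moves([
  [0, 0, -0.14, 0, 0, 0, 0],
  [0, 0, -0.28, 0, 0, 0, 0],
  [0, 0, -0.42, 0, 0, 0, 0],
  [0, 0, -0.6, 0, 0, 0, 0],
  [0, 0, -0.6, 0, 0, 0, 0],
])

```text
time: 27.75
tool_pos: [0.4268, -0.2966, 0.2]
ee_rot: [-3.141, 0.0, -0.002]
wrist_force: [0.6, -0.0, 0.1]
width: 0.0257
finger_force: 30.0
```

```bash
python3 - <<'E'
from d import *
o=get_obs(); print(o["tool_pos"],o["ee_rot"],o["width"],o["finger_force"])
s=look("w9",{"ring_a1":.006,"ring_b1":.006,"tray":0,"disc_1":.2})
E
```

```text
[ 0.4268 -0.2966  0.2   ] [-3.1411  0.     -0.0018] 0.025736014404209917 30.00026059555239
cam [ 0.5022 -0.2973  0.3786] axis [-0.2635  0.0023 -0.9646]
ring_a1 0.8 [300. 174.] [ 0.4686 -0.2761  0.006 ]
ring_a1 0.74 [289.  67.] [ 0.5771 -0.2658  0.006 ]
ring_a1 0.72 [292. 123.] [ 0.5228 -0.2677  0.006 ]
ring_b1 0.83 [357.  91.] [ 0.5543 -0.3361  0.006 ]
tray 0.88 [327. 122.] [ 0.5237 -0.305   0.    ]
tray 0.62 [360. 150.] [ 0.4942 -0.3427  0.    ]
disc_1 0.81 [319. 284.] [ 0.4225 -0.2971  0.2   ]
disc_1 0.68 [53. 80.] [ 0.5325 -0.1648  0.2   ]
disc_1 0.58 [ 14. 177.] [ 0.485  -0.1339  0.2   ]
```

View pics/w9.png

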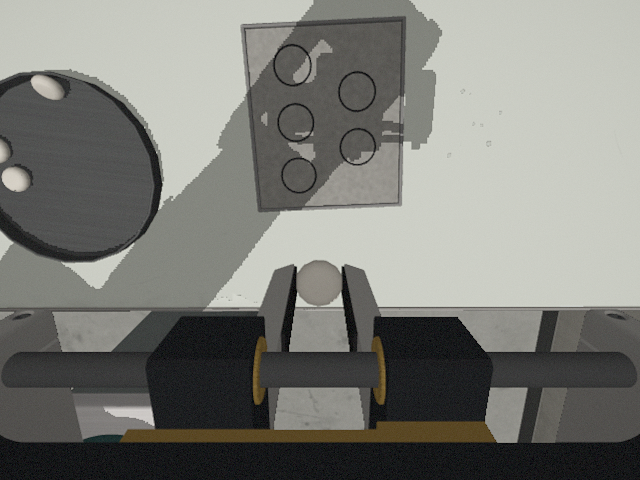

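The picture shows all five rings at (292,65), (295,122), (299,175), (357,91) and (358,147), with the disc held at (319,284). I'll fit the rings finely.

```bash
python3 - <<'E'
from d import *
s=snapshot("wrist"); g=cv2.cvtColor(s["pixels"],cv2.COLOR_RGB2GRAY).astype(np.float32)
bg=cv2.medianBlur(g.astype(np.uint8),11).astype(np.float32); dk=((bg-g)>22).astype(np.uint8)
P=[]
for x,y in [(299,175.5),(295.5,122.5),(292.5,65.5),(358,147),(357,91)]:
    pts=np.argwhere(dk)[:,::-1].astype(float); d=np.linalg.norm(pts-[x,y],axis=1); pts=pts[(d>14)&(d<24)]
    (c,ax,_)=cv2.fitEllipse(pts.astype(np.float32)); 
    P.append(ray(s,c,.006)); print(c,ax,len(pts),P[-1])
T=np.array([(-56,33),(0,33),(56,33),(-28,-33),(28,-33)])/1000; W=np.array(P)[:,:2]
a,b=T-T.mean(0),W-W.mean(0); th=np.arctan2((a[:,0]*b[:,1]-a[:,1]*b[:,0]).sum(),(a*b).sum()); c,n=np.cos(th),np.sin(th)
F=a@np.array([[c,n],[-n,c]])+W.mean(0); print("yaw",th); print(F); print(W-F)
o=get_obs(); print(o["tool_pos"],o["ee_rot"])
r=masks_of("wrist","disc_1")[0]; yx=np.argwhere(r["mask"]).mean(0); print(r["score"],yx,[ray(s,yx[::-1],z) for z in (.2,.205,.21)])
E
```

```text
(297.7255859375, 174.6995849609375) (33.68013381958008, 35.36014175415039) 215 [ 0.4676 -0.2737  0.006 ]
(294.6593017578125, 121.8855209350586) (35.361122131347656, 37.50365447998047) 233 [ 0.5235 -0.2713  0.006 ]
(291.5201416015625, 64.41987609863281) (37.46897506713867, 40.512447357177734) 269 [ 0.5794 -0.2691  0.006 ]
(356.857177734375, 146.26943969726562) (35.38275909423828, 36.22575759887695) 240 [ 0.4983 -0.3387  0.006 ]
(355.9920959472656, 90.9620361328125) (36.18224334716797, 39.24912643432617) 262 [ 0.5542 -0.336   0.006 ]
yaw 0.04251641562240366
[[ 0.4675 -0.2738]
 [ 0.5235 -0.2714]
 [ 0.5794 -0.269 ]
 [ 0.4983 -0.3385]
 [ 0.5543 -0.3361]]
[[ 0.0001  0.    ]
 [-0.      0.0001]
 [-0.     -0.0001]
 [ 0.     -0.0001]
 [-0.      0.0002]]
[ 0.4264 -0.2977  0.2001] [-3.1415  0.      0.0004]
0.73 [150.383   2.922] [array([ 0.4978, -0.1317,  0.2   ]), array([ 0.498 , -0.1364,  0.205 ]), array([ 0.4981, -0.141 ,  0.21  ])]
```

Emit:
apply_moves([
  [0, 0, 0, 0.02, 0.01, -0.04, 0],
  [0, 0, 0, 0.042, 0.0235, -0.08, 0],
  [0, 0, 0, 0.042, 0.0235, -0.12, 0],
  [0, 0, 0, 0.042, 0.0235, -0.15, 0],
  [0, 0, 0, 0.042, 0.0235, -0.17, 0],
])

```text
time: 28.6
tool_pos: [0.4668, -0.2734, 0.0269]
ee_rot: [-3.139, 0.004, -0.0]
wrist_force: [-0.3, -0.2, -0.1]
width: 0.0254
finger_force: 30.0
```

Emit:
apply_moves([
  [0, 0, 0, 0, 0, -0.005, 0],
  [0, 0, 0, 0, 0, -0.01, 0],
  [0, 0, 0, 0, 0, -0.016, 0],
  [0, 0, 0, 0, 0, -0.0215, 0],
  [0, 0, 0, 0, 0, -0.0215, 0],
])

```text
time: 29.1
tool_pos: [0.468, -0.2748, 0.0086]
ee_rot: [3.141, 0.0, -0.001]
wrist_force: [-0.5, 0.7, -0.7]
width: 0.0256
finger_force: 30.0
```

Emit:
apply_moves([
  [0, 0, 0, 0, 0, 0, 0],
  [0, 0, 0, 0, 0, 0, 0],
  [0, 0, 0, 0, 0, 0, 30],
  [0, 0, 0, 0, 0, 0, 44],
  [0, 0, 0, 0, 0, 0, 44],
])

```text
time: 29.6
tool_pos: [0.4682, -0.2749, 0.0088]
ee_rot: [3.141, -0.0, -0.001]
wrist_force: [0.5, -0.6, -0.4]
width: 0.0396
finger_force: 0.0
```

Emit:
apply_moves([
  [0, 0, 0, 0, 0, 0.02, 44],
  [0, 0, 0, -0.01, 0, 0.06, 44],
  [0, 0, 0, -0.03, 0, 0.1, 44],
  [0, 0, 0, -0.042, -0.02, 0.14, 44],
  [0, 0, 0, -0.042, -0.0235, 0.14, 44],
])

```text
time: 30.1
tool_pos: [0.428, -0.3022, 0.1562]
ee_rot: [3.131, -0.01, -0.003]
wrist_force: [0.4, 0.7, 0.8]
width: 0.0412
finger_force: 0.0
```

```bash
python3 - <<'E'
from d import *
o=get_obs(); print(o["tool_pos"],o["ee_rot"])
s=discs(.012); save(s,"w10"); o=get_obs(); print(o["tool_pos"])
s=discs(.009,"side")
E
```

```text
[ 0.428  -0.3022  0.1562] [ 3.1314 -0.01   -0.0031]
0.82 circ 288.9 184.0 14.2 [ 0.4663 -0.2746  0.012 ] cen [288.9 184. ] [ 0.4662 -0.2746  0.012 ] n 615
0.65 circ 8.0 83.5 14.8 [ 0.5569 -0.0251  0.012 ] cen [ 8.  85.8] [ 0.555  -0.0246  0.012 ] n 394
[ 0.4265 -0.2993  0.1499]
0.54 circ 337.9 321.5 5.1 [ 0.4695 -0.2728  0.009 ] cen [337.8 321.7] [ 0.469  -0.2731  0.009 ] n 77
0.46 circ 269.9 254.5 4.2 [0.4643 0.039  0.009 ] cen [269.8 254.5] [0.4641 0.0392 0.009 ] n 56
0.4 circ 312.1 252.9 4.4 [ 0.5614 -0.0141  0.009 ] cen [312.2 252.8] [ 0.562  -0.0139  0.009 ] n 56
0.37 circ 277.0 248.0 4.1 [0.4945 0.0549 0.009 ] cen [277.1 248.1] [0.4944 0.0542 0.009 ] n 48
0.32 circ 270.6 239.6 59.5 [0.4992 0.0989 0.009 ] cen [269.7 248.4] [0.4772 0.0638 0.009 ] n 4954
```

Disc 1 sits about 1.4 mm off its ring's centre, which is good. Next is the disc at (0.464, 0.040).

Emit:
apply_moves([
  [0, 0, 0.12, 0.004, 0.035, 0, 44],
  [0, 0, 0.24, 0.008, 0.075, 0, 44],
  [0, 0, 0.36, 0.012, 0.115, 0, 44],
  [0, 0, 0.48, 0.016, 0.155, 0, 44],
  [0, 0, 0.6, 0.02, 0.195, 0, 44],
])

```text
time: 30.8
tool_pos: [0.4449, -0.1007, 0.1462]
ee_rot: [-3.138, 0.002, 0.604]
wrist_force: [0.9, -0.3, -0.8]
width: 0.0411
finger_force: 0.0
```

Emit:
apply_moves([
  [0, 0, 0.12, 0.005, 0.035, -0.02, 44],
  [0, 0, 0.24, 0.009, 0.07, -0.045, 44],
  [0, 0, 0.36, 0.013, 0.105, -0.07, 44],
  [0, 0, 0.45, 0.0175, 0.142, -0.1, 44],
  [0, 0, 0.45, 0.0175, 0.142, -0.12, 44],
])

```text
time: 31.3
tool_pos: [0.4606, 0.0433, 0.0243]
ee_rot: [-3.135, 0.001, 1.056]
wrist_force: [-0.3, -0.7, -0.6]
width: 0.0415
finger_force: 0.0
```

Emit:
apply_moves([
  [0, 0, 0, 0, 0, 0, 44],
  [0, 0, 0, 0, 0, 0, 44],
  [0, 0, 0, 0, 0, -0.005, 44],
  [0, 0, 0, 0, 0, -0.005, 44],
  [0, 0, 0, 0, 0, -0.005, 44],
])

```text
time: 31.8
tool_pos: [0.4641, 0.0381, 0.0243]
ee_rot: [3.14, -0.001, 1.048]
wrist_force: [0.4, -0.2, -0.0]
width: 0.0416
finger_force: 0.0
```

```bash
python3 - <<'E'
from d import *
s=discs(); save(s,"w11"); o=get_obs(); print(o["tool_pos"],o["ee_rot"],o["width"])
E
```

```text
0.69 circ 351.5 221.4 22.8 [0.4955 0.055  0.009 ] cen [351.4 221.3] [0.4955 0.0551 0.009 ] n 1558
0.63 circ 500.3 278.3 25.1 [ 0.5594 -0.0243  0.009 ] cen [500.5 278. ] [ 0.5595 -0.0241  0.009 ] n 1605
0.61 circ 318.8 266.0 22.1 [0.4642 0.0401 0.009 ] cen [318.9 266.2] [0.4642 0.04   0.009 ] n 1463
0.48 circ 270.5 174.5 311.1 [0.4682 0.103  0.009 ] cen [304.4 180.7] [0.4834 0.0901 0.009 ] n 79287
[0.4641 0.0383 0.0243] [ 3.1403 -0.0007  1.0479] 0.04154644215668669
```

Emit:
apply_moves([
  [0, 0, 0, -0.0005, 0.0005, -0.005, 44],
  [0, 0, 0, -0.0005, 0.0005, -0.01, 44],
  [0, 0, 0, -0.0005, 0.0005, -0.015, 44],
  [0, 0, 0, -0.0005, 0.0005, -0.019, 44],
  [0, 0, 0, -0.0005, 0.0005, -0.019, 44],
])

```text
time: 32.4
tool_pos: [0.4626, 0.0393, 0.0038]
ee_rot: [-3.141, 0.001, 1.049]
wrist_force: [0.0, -0.8, -0.1]
width: 0.0414
finger_force: 0.0
```

Emit:
apply_moves([
  [0, 0, 0, 0, 0, 0, 0],
  [0, 0, 0, 0, 0, 0, 0],
  [0, 0, 0, 0, 0, 0, 0],
  [0, 0, 0, 0, 0, 0.015, 0],
  [0, 0, 0, 0, 0, 0.05, 0],
])

```text
time: 32.9
tool_pos: [0.46, 0.0393, 0.0519]
ee_rot: [-3.135, 0.004, 1.049]
wrist_force: [-0.2, 0.6, 0.3]
width: 0.0258
finger_force: 30.0
```

Emit:
apply_moves([
  [0, 0, 0, 0, 0, 0.03, 0],
  [0, 0, -0.1, 0, -0.035, 0.05, 0],
  [0, 0, -0.2, 0.01, -0.075, 0.05, 0],
  [0, 0, -0.3, 0.02, -0.115, 0.05, 0],
  [0, 0, -0.4, 0.03, -0.155, 0.05, 0],
])

```text
time: 33.4
tool_pos: [0.4935, -0.1172, 0.1052]
ee_rot: [3.14, -0.001, 0.645]
wrist_force: [-0.6, 0.4, -0.3]
width: 0.0257
finger_force: 30.0
```

Emit:
apply_moves([
  [0, 0, -0.14, 0.005, -0.035, 0, 0],
  [0, 0, -0.28, 0.012, -0.07, 0, 0],
  [0, 0, -0.42, 0.02, -0.11, 0, 0],
  [0, 0, -0.56, 0.031, -0.155, 0, 0],
  [0, 0, -0.65, 0.031, -0.155, 0, 0],
])

```text
time: 33.9
tool_pos: [0.5243, -0.276, 0.1038]
ee_rot: [3.139, 0.0, -0.011]
wrist_force: [-0.7, 0.8, 0.4]
width: 0.0257
finger_force: 30.0
```

Emit:
apply_moves([
  [0, 0, 0, 0, 0, -0.03, 0],
  [0, 0, 0, 0, 0, -0.06, 0],
  [0, 0, 0, 0, 0, -0.07, 0],
  [0, 0, 0, 0, 0, -0.07, 0],
  [0, 0, 0, 0, 0, -0.07, 0],
])

```text
time: 34.4
tool_pos: [0.5248, -0.2711, 0.0357]
ee_rot: [3.141, -0.001, -0.001]
wrist_force: [0.1, 0.3, -0.5]
width: 0.0257
finger_force: 30.0
```

```bash
python3 - <<'E'
from d import *
s=discs(.045); save(s,"w12"); o=get_obs(); print(o["tool_pos"],o["ee_rot"],o["width"])
E
```

```text
0.92 circ 318.1 279.6 24.0 [ 0.5274 -0.2708  0.045 ] cen [318.2 279.3] [ 0.5275 -0.2709  0.045 ] n 1737
0.63 circ 324.6 341.5 19.2 [ 0.4885 -0.2746  0.045 ] cen [324.5 338.6] [ 0.4905 -0.2745  0.045 ] n 928
0.33 circ 374.0 212.6 172.3 [ 0.565  -0.3001  0.045 ] cen [375.3 205.6] [ 0.5687 -0.3006  0.045 ] n 50404
[ 0.5254 -0.2714  0.0367] [ 3.1395 -0.0031 -0.0009] 0.025906798681110333
```

Emit:
apply_moves([
  [0, 0, 0, -0.002, -0.0005, -0.007, 0],
  [0, 0, 0, -0.002, -0.0005, -0.014, 0],
  [0, 0, 0, -0.002, -0.0005, -0.021, 0],
  [0, 0, 0, -0.002, -0.0005, -0.027, 0],
  [0, 0, 0, -0.002, -0.0005, -0.027, 0],
])

```text
time: 35.0
tool_pos: [0.5219, -0.2714, 0.0073]
ee_rot: [3.141, 0.001, -0.001]
wrist_force: [-0.2, -0.6, 0.6]
width: 0.0253
finger_force: 30.0
```

Emit:
apply_moves([
  [0, 0, 0, 0, 0, 0, 0],
  [0, 0, 0, 0, 0, -0.0005, 0],
  [0, 0, 0, 0, 0, -0.0005, 30],
  [0, 0, 0, 0, 0, -0.0005, 44],
  [0, 0, 0, 0, 0, -0.0005, 44],
])

```text
time: 35.5
tool_pos: [0.522, -0.2712, 0.0068]
ee_rot: [-3.141, 0.0, -0.001]
wrist_force: [-1.0, -0.2, -0.7]
width: 0.0401
finger_force: 0.0
```

Emit:
apply_moves([
  [0, 0, 0, 0, 0, 0.02, 44],
  [0, 0, 0, -0.01, 0, 0.05, 44],
  [0, 0, 0, -0.03, 0, 0.085, 44],
  [0, 0, 0, -0.05, 0, 0.12, 44],
  [0, 0, 0, -0.05, 0, 0.12, 44],
])

```text
time: 36.0
tool_pos: [0.4735, -0.2734, 0.1336]
ee_rot: [3.135, -0.009, -0.002]
wrist_force: [0.4, -0.6, 0.9]
width: 0.0412
finger_force: 0.0
```

```bash
python3 - <<'E'
from d import *
s=discs(.012); save(s,"w13"); o=get_obs(); print(o["tool_pos"],o["ee_rot"],o["width"])
E
```

```text
0.77 circ 22.7 133.2 21.4 [ 0.5585 -0.0176  0.012 ] cen [ 22.8 134.6] [ 0.5573 -0.0174  0.012 ] n 737
0.71 circ 354.1 156.2 137.5 [ 0.5385 -0.3056  0.012 ] cen [353.4 158.2] [ 0.5367 -0.305   0.012 ] n 36977
0.67 circ 314.2 174.5 15.3 [ 0.5225 -0.2702  0.012 ] cen [314.3 174.5] [ 0.5226 -0.2702  0.012 ] n 710
0.55 circ 320.3 234.5 15.0 [ 0.4667 -0.2756  0.012 ] cen [320.1 234.6] [ 0.4666 -0.2754  0.012 ] n 657
0.35 circ 53.5 219.5 114.7 [ 0.4819 -0.0284  0.012 ] cen [ 71.4 227.8] [ 0.4739 -0.0434  0.012 ] n 26376
[ 0.4725 -0.2717  0.1282] [ 3.14   -0.0025 -0.0017] 0.04107528640860016
```

Emit:
apply_moves([
  [0, 0, 0.13, 0.003, 0.035, 0, 44],
  [0, 0, 0.26, 0.006, 0.07, 0, 44],
  [0, 0, 0.39, 0.009, 0.105, 0, 44],
  [0, 0, 0.52, 0.012, 0.145, 0, 44],
  [0, 0, 0.65, 0.015, 0.185, 0, 44],
])

```text
time: 36.6
tool_pos: [0.4863, -0.0843, 0.1245]
ee_rot: [-3.138, 0.002, 0.654]
wrist_force: [-0.3, 0.3, -0.2]
width: 0.0413
finger_force: 0.0
```

Emit:
apply_moves([
  [0, 0, 0.13, 0.002, 0.035, -0.02, 44],
  [0, 0, 0.26, 0.004, 0.07, -0.04, 44],
  [0, 0, 0.39, 0.006, 0.105, -0.06, 44],
  [0, 0, 0.52, 0.008, 0.1405, -0.08, 44],
  [0, 0, 0.59, 0.008, 0.1405, -0.1, 44],
])

```text
time: 37.1
tool_pos: [0.4936, 0.0584, 0.0239]
ee_rot: [-3.137, -0.001, 1.248]
wrist_force: [0.1, -0.7, 0.5]
width: 0.0413
finger_force: 0.0
```

Emit:
apply_moves([
  [0, 0, 0, 0, 0, 0, 44],
  [0, 0, 0, 0, 0, 0, 44],
  [0, 0, 0, 0, 0, -0.003, 44],
  [0, 0, 0, 0, 0, -0.003, 44],
  [0, 0, 0, 0, 0, -0.003, 44],
])

```text
time: 37.6
tool_pos: [0.4957, 0.0536, 0.0249]
ee_rot: [3.14, -0.0, 1.237]
wrist_force: [1.3, -0.4, 0.3]
width: 0.0413
finger_force: 0.0
```

```bash
python3 - <<'E'
from d import *
s=discs(); save(s,"w14"); o=get_obs(); print(o["tool_pos"],o["ee_rot"],o["width"])
E
```

```text
0.67 circ 319.7 266.5 21.8 [0.4957 0.0551 0.009 ] cen [319.8 266.9] [0.4957 0.0548 0.009 ] n 1420
[0.4956 0.0538 0.0248] [ 3.1403 -0.0004  1.2378] 0.041374847652477696
```

Emit:
apply_moves([
  [0, 0, 0, 0, 0, -0.005, 44],
  [0, 0, 0, 0, 0, -0.01, 44],
  [0, 0, 0, 0, 0, -0.015, 44],
  [0, 0, 0, 0, 0, -0.0195, 44],
  [0, 0, 0, 0, 0, -0.0195, 44],
])

```text
time: 38.2
tool_pos: [0.4946, 0.0542, 0.0038]
ee_rot: [-3.141, 0.0, 1.239]
wrist_force: [0.3, -0.0, -0.5]
width: 0.0412
finger_force: 0.0
```

Emit:
apply_moves([
  [0, 0, 0, 0, 0, 0, 0],
  [0, 0, 0, 0, 0, 0, 0],
  [0, 0, 0, 0, 0, 0, 0],
  [0, 0, 0, 0, 0, 0.015, 0],
  [0, 0, 0, 0, 0, 0.05, 0],
])

```text
time: 38.7
tool_pos: [0.492, 0.0542, 0.0517]
ee_rot: [-3.134, 0.003, 1.239]
wrist_force: [0.2, -0.4, -1.2]
width: 0.0258
finger_force: 30.0
```

Emit:
apply_moves([
  [0, 0, -0.1, 0, -0.02, 0.03, 0],
  [0, 0, -0.22, 0.01, -0.055, 0.05, 0],
  [0, 0, -0.34, 0.02, -0.09, 0.05, 0],
  [0, 0, -0.46, 0.03, -0.125, 0.05, 0],
  [0, 0, -0.58, 0.04, -0.16, 0.05, 0],
])

```text
time: 39.2
tool_pos: [0.5355, -0.1071, 0.1051]
ee_rot: [3.141, -0.001, 0.654]
wrist_force: [-0.0, -0.4, -0.3]
width: 0.026
finger_force: 30.0
```

Emit:
apply_moves([
  [0, 0, -0.14, 0.01, -0.035, 0, 0],
  [0, 0, -0.28, 0.02, -0.07, 0, 0],
  [0, 0, -0.42, 0.03, -0.11, 0, 0],
  [0, 0, -0.56, 0.044, -0.162, 0, 0],
  [0, 0, -0.66, 0.044, -0.162, 0, 0],
])

```text
time: 39.7
tool_pos: [0.5792, -0.2734, 0.1036]
ee_rot: [3.139, 0.0, -0.011]
wrist_force: [0.4, -0.0, -0.4]
width: 0.0256
finger_force: 30.0
```

Emit:
apply_moves([
  [0, 0, 0, 0, 0, -0.03, 0],
  [0, 0, 0, 0, 0, -0.06, 0],
  [0, 0, 0, 0, 0, -0.07, 0],
  [0, 0, 0, 0, 0, -0.07, 0],
  [0, 0, 0, 0, 0, -0.07, 0],
])

```text
time: 40.2
tool_pos: [0.5798, -0.268, 0.0358]
ee_rot: [3.141, -0.001, -0.001]
wrist_force: [0.6, 0.5, -0.5]
width: 0.0259
finger_force: 30.0
```

```bash
python3 - <<'E'
from d import *
o=get_obs(); print(o["tool_pos"],o["ee_rot"],o["width"])
s=discs(o["tool_pos"][2]+.005); save(s,"w15")
E
```

```text
[ 0.5798 -0.268   0.0358] [ 3.1407 -0.0014 -0.001 ] 0.025930967082640366
0.91 circ 318.0 280.3 23.9 [ 0.5801 -0.2677  0.0408] cen [318.4 280.7] [ 0.5798 -0.2679  0.0408] n 1666
0.88 circ 328.1 406.8 18.4 [ 0.4936 -0.274   0.0408] cen [328.  406.9] [ 0.4935 -0.2739  0.0408] n 1021
0.87 circ 322.3 340.1 19.4 [ 0.5416 -0.2702  0.0408] cen [322.5 337.9] [ 0.5431 -0.2703  0.0408] n 962
```

Emit:
apply_moves([
  [0, 0, 0, 0, -0.001, -0.007, 0],
  [0, 0, 0, 0, -0.001, -0.014, 0],
  [0, 0, 0, 0, -0.001, -0.021, 0],
  [0, 0, 0, 0, -0.001, -0.0275, 0],
  [0, 0, 0, 0, -0.001, -0.0275, 0],
])

```text
time: 40.8
tool_pos: [0.5789, -0.269, 0.0071]
ee_rot: [3.141, 0.0, -0.001]
wrist_force: [-1.3, -0.9, 1.6]
width: 0.0256
finger_force: 30.0
```

Emit:
apply_moves([
  [0, 0, 0, 0, 0, 0, 0],
  [0, 0, 0, 0, 0, -0.0005, 0],
  [0, 0, 0, 0, 0, -0.0005, 30],
  [0, 0, 0, 0, 0, -0.0005, 44],
  [0, 0, 0, 0, 0, -0.0005, 44],
])

```text
time: 41.3
tool_pos: [0.5793, -0.2682, 0.0064]
ee_rot: [-3.141, -0.0, -0.001]
wrist_force: [-0.9, 1.2, 1.7]
width: 0.0397
finger_force: 0.7
```

Emit:
apply_moves([
  [0, 0, 0, 0, 0, 0.02, 44],
  [0, 0, 0, -0.01, 0, 0.05, 44],
  [0, 0, 0, -0.03, 0, 0.085, 44],
  [0, 0, 0, -0.05, 0, 0.12, 44],
  [0, 0, 0, -0.05, 0, 0.12, 44],
])

```text
time: 41.8
tool_pos: [0.5305, -0.2708, 0.1332]
ee_rot: [3.135, -0.009, -0.002]
wrist_force: [0.7, 0.2, 0.4]
width: 0.0415
finger_force: 0.0
```

```bash
python3 - <<'E'
from d import *
s=discs(.012); save(s,"w16"); o=get_obs(); print(o["tool_pos"],o["ee_rot"],o["width"])
E
```

```text
0.86 circ 322.0 290.6 13.2 [ 0.4667 -0.2746  0.012 ] cen [322.  290.5] [ 0.4667 -0.2746  0.012 ] n 516
0.68 circ 314.8 175.2 15.4 [ 0.5789 -0.268   0.012 ] cen [314.9 175.2] [ 0.5789 -0.2681  0.012 ] n 722
0.63 circ 318.0 235.5 14.2 [ 0.5228 -0.2708  0.012 ] cen [318.  235.9] [ 0.5224 -0.2708  0.012 ] n 611
[ 0.5294 -0.2692  0.1275] [ 3.1403 -0.0022 -0.0016] 0.0413855681430209
```

Emit:
apply_moves([
  [0, 0, 0, -0.01, 0.045, 0, 44],
  [0, 0, 0, -0.02, 0.09, 0, 44],
  [0, 0, 0, -0.03, 0.135, 0, 44],
  [0, 0, 0, -0.04, 0.18, 0, 44],
  [0, 0, 0, -0.05, 0.225, 0, 44],
])

```text
time: 42.4
tool_pos: [0.4776, -0.0417, 0.1239]
ee_rot: [-3.14, 0.004, -0.001]
wrist_force: [0.7, 0.0, -0.2]
width: 0.0411
finger_force: 0.0
```

Emit:
apply_moves([
  [0, 0, 0, 0, 0.02, 0, 44],
  [0, 0, 0, 0, 0.024, 0, 44],
  [0, 0, 0, 0, 0.024, 0, 44],
  [0, 0, 0, 0, 0.024, 0, 44],
  [0, 0, 0, 0, 0.024, 0, 44],
])

```text
time: 42.9
tool_pos: [0.4792, -0.021, 0.126]
ee_rot: [3.141, 0.001, -0.003]
wrist_force: [-0.1, -0.7, 0.4]
width: 0.0415
finger_force: 0.0
```

```bash
python3 - <<'E'
from d import *
s=discs(.01); save(s,"w17"); o=get_obs(); print(o["tool_pos"],o["ee_rot"],o["width"])
print(proj(s,[.471+.098,-.016,.003]),proj(s,[.471+.098,-.016,.02]),proj(s,[.555,-.02,.009]))
E
```

```text
0.92 circ 318.0 138.5 15.7 [ 0.5581 -0.0205  0.01  ] cen [317.8 139.2] [ 0.5575 -0.0203  0.01  ] n 626
0.82 circ 593.4 241.7 17.0 [ 0.4652 -0.2761  0.01  ] cen [593.3 240.6] [ 0.4663 -0.2758  0.01  ] n 734
0.66 circ 615.5 112.5 19.6 [ 0.5784 -0.2701  0.01  ] cen [614.9 111.3] [ 0.5793 -0.2693  0.01  ] n 957
0.55 circ 602.4 179.8 18.4 [ 0.5223 -0.2716  0.01  ] cen [602.7 180.2] [ 0.522 -0.272  0.01 ] n 871
[ 0.4792 -0.0208  0.1263] [ 3.1414  0.0004 -0.003 ] 0.041508678955279564
[[312.7644 125.516 ]] [[312.3743 124.4879]] [[317.3972 142.2294]]
```

View pics/w17.png

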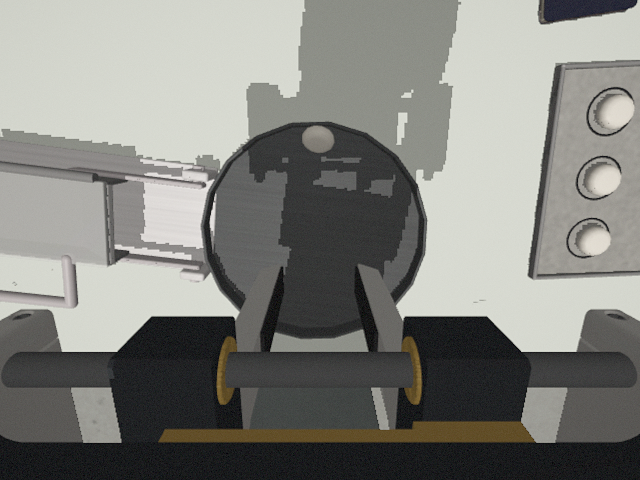

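Three discs lie on their rings in the row of three. The last disc, at (318,138), is foreshortened (32 × 27 px), so it leans about 45° against the wall. I'll grip it across that tilt, draw it inward and drop it flat.

Emit:
apply_moves([
  [0, 0, 0, 0.035, 0.0005, 0, 38],
  [0, 0, 0, 0.0725, 0.0005, -0.02, 38],
  [0, 0, 0, 0.0725, 0.0005, -0.05, 38],
  [0, 0, 0, 0.0725, 0.0005, -0.08, 38],
  [0, 0, 0, 0.0725, 0.0005, -0.09, 38],
])

```text
time: 43.5
tool_pos: [0.5492, -0.0197, 0.0326]
ee_rot: [-3.141, 0.007, -0.002]
wrist_force: [-0.9, 0.7, 0.3]
width: 0.0359
finger_force: 0.0
```

Emit:
apply_moves([
  [0, 0, 0, 0, 0, 0, 38],
  [0, 0, 0, 0, 0, -0.007, 38],
  [0, 0, 0, 0, 0, -0.014, 38],
  [0, 0, 0, 0, 0, -0.021, 38],
  [0, 0, 0, 0, 0, -0.027, 38],
])

```text
time: 44.0
tool_pos: [0.5519, -0.0193, 0.0097]
ee_rot: [3.141, -0.001, -0.001]
wrist_force: [-0.1, 0.2, -0.6]
width: 0.0357
finger_force: 0.0
```

Emit:
apply_moves([
  [0, 0, 0, 0, 0, 0, 38],
  [0, 0, 0, 0, 0, 0, 0],
  [0, 0, 0, 0, 0, 0, 0],
  [0, 0, 0, 0, 0, 0, 0],
  [0, 0, 0, 0, 0, 0, 0],
])

```text
time: 44.5
tool_pos: [0.5517, -0.0193, 0.0098]
ee_rot: [3.141, -0.0, -0.001]
wrist_force: [0.6, 0.3, 0.2]
width: 0.0253
finger_force: 30.0
```

Emit:
apply_moves([
  [0, 0, 0, 0, 0, 0.01, 0],
  [0, 0, 0, -0.02, 0, 0.01, 0],
  [0, 0, 0, -0.045, 0, 0.01, 0],
  [0, 0, 0, -0.055, 0, 0.004, 0],
  [0, 0, 0, -0.055, 0, 0.001, 0],
])

```text
time: 45.0
tool_pos: [0.4957, -0.0192, 0.0104]
ee_rot: [3.142, 0.0, -0.001]
wrist_force: [-0.0, -0.5, -0.5]
width: 0.0252
finger_force: 30.0
```

Emit:
apply_moves([
  [0, 0, 0, 0, 0, 0, 0],
  [0, 0, 0, 0, 0, 0, 44],
  [0, 0, 0, 0, 0, 0, 44],
  [0, 0, 0, 0, 0, 0, 44],
  [0, 0, 0, 0, 0, 0, 44],
])

```text
time: 45.5
tool_pos: [0.497, -0.0193, 0.0106]
ee_rot: [3.141, -0.0, -0.001]
wrist_force: [-0.1, -0.3, -0.0]
width: 0.0411
finger_force: 0.0
```

Emit:
apply_moves([
  [0, 0, 0, 0, 0, 0.015, 44],
  [0, 0, 0, 0, 0, 0.03, 44],
  [0, 0, 0, 0, 0, 0.03, 44],
  [0, 0, 0, 0, 0, 0.03, 44],
  [0, 0, 0, 0, 0, 0.03, 44],
])

```text
time: 46.0
tool_pos: [0.496, -0.0192, 0.0397]
ee_rot: [-3.141, 0.002, -0.001]
wrist_force: [0.2, -0.1, 0.4]
width: 0.0413
finger_force: 0.0
```

```bash
python3 - <<'E'
from d import *
s=discs(); save(s,"w18"); o=get_obs(); print(o["tool_pos"],o["ee_rot"],o["width"])
E
```

```text
0.86 circ 322.2 238.3 21.0 [ 0.5107 -0.0215  0.009 ] cen [322.2 238. ] [ 0.5109 -0.0215  0.009 ] n 1325
[ 0.4959 -0.0192  0.0396] [-3.1414  0.0018 -0.0012] 0.04154397558738419
```

View pics/w18.png

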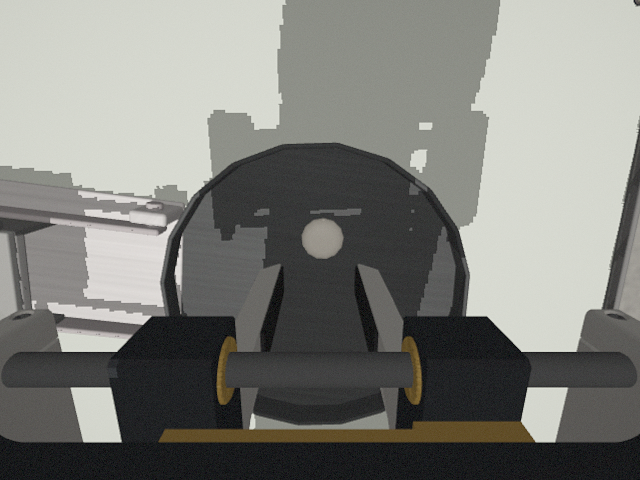

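The disc now lies flat at (322,238). I pick it up and carry it to ring b1.

Emit:
apply_moves([
  [0, 0, 0, 0.0135, -0.002, 0, 44],
  [0, 0, 0, 0.0135, -0.002, -0.01, 44],
  [0, 0, 0, 0.0135, -0.002, -0.02, 44],
  [0, 0, 0, 0.0135, -0.002, -0.029, 44],
  [0, 0, 0, 0.0135, -0.002, -0.0345, 44],
])

```text
time: 46.6
tool_pos: [0.5085, -0.021, 0.0041]
ee_rot: [-3.141, 0.003, -0.001]
wrist_force: [-0.3, 0.0, -0.5]
width: 0.0413
finger_force: 0.0
```

Emit:
apply_moves([
  [0, 0, 0, 0, 0, 0, 44],
  [0, 0, 0, 0, 0, 0, 0],
  [0, 0, 0, 0, 0, 0, 0],
  [0, 0, 0, 0, 0, 0, 0],
  [0, 0, 0, 0, 0, 0.01, 0],
])

```text
time: 47.1
tool_pos: [0.509, -0.0211, 0.0153]
ee_rot: [-3.141, 0.003, -0.001]
wrist_force: [-1.5, -0.2, -0.9]
width: 0.0257
finger_force: 30.0
```

Emit:
apply_moves([
  [0, 0, 0, 0, 0, 0.045, 0],
  [0, 0, 0, 0, -0.03, 0.08, 0],
  [0, 0, 0, -0.002, -0.07, 0.09, 0],
  [0, 0, 0, -0.004, -0.11, 0.09, 0],
  [0, 0, 0, -0.006, -0.15, 0.09, 0],
])

```text
time: 47.6
tool_pos: [0.5047, -0.1729, 0.1084]
ee_rot: [3.14, -0.003, -0.0]
wrist_force: [0.5, 0.6, -0.0]
width: 0.0257
finger_force: 30.0
```

Emit:
apply_moves([
  [0, 0, 0, -0.001, -0.04, 0, 0],
  [0, 0, 0, -0.002, -0.08, 0, 0],
  [0, 0, 0, -0.003, -0.12, 0, 0],
  [0, 0, 0, -0.0045, -0.155, 0, 0],
  [0, 0, 0, -0.0045, -0.167, 0, 0],
])

```text
time: 48.1
tool_pos: [0.4991, -0.3417, 0.1069]
ee_rot: [3.14, -0.001, -0.005]
wrist_force: [-0.4, 1.3, -0.3]
width: 0.0259
finger_force: 30.0
```

Emit:
apply_moves([
  [0, 0, 0, 0, 0, -0.03, 0],
  [0, 0, 0, 0, 0, -0.06, 0],
  [0, 0, 0, 0, 0, -0.07, 0],
  [0, 0, 0, 0, 0, -0.07, 0],
  [0, 0, 0, 0, 0, -0.07, 0],
])

```text
time: 48.6
tool_pos: [0.5005, -0.3382, 0.0376]
ee_rot: [3.14, -0.002, -0.0]
wrist_force: [0.0, -0.4, 0.4]
width: 0.0256
finger_force: 30.0
```

```bash
python3 - <<'E'
from d import *
o=get_obs(); print(o["tool_pos"],o["ee_rot"],o["width"])
s=discs(o["tool_pos"][2]+.005); save(s,"w19")
E
```

```text
[ 0.5005 -0.3382  0.0376] [ 3.1404 -0.0016 -0.0005] 0.02557382827639798
0.92 circ 225.5 308.6 20.0 [ 0.4831 -0.2843  0.0426] cen [225.5 304.6] [ 0.4857 -0.2845  0.0426] n 889
0.87 circ 213.0 229.1 22.2 [ 0.5308 -0.281   0.0426] cen [213.  229.6] [ 0.5305 -0.281   0.0426] n 1445
0.68 circ 200.7 137.8 24.5 [ 0.5783 -0.2788  0.0426] cen [200.7 137.8] [ 0.5783 -0.2788  0.0426] n 1786
0.63 circ 318.6 278.3 23.7 [ 0.502  -0.3383  0.0426] cen [318.5 278.7] [ 0.5018 -0.3382  0.0426] n 1690
```

Emit:
apply_moves([
  [0, 0, 0, -0.003, 0, -0.008, 0],
  [0, 0, 0, -0.003, 0, -0.016, 0],
  [0, 0, 0, -0.003, 0, -0.023, 0],
  [0, 0, 0, -0.003, 0, -0.0295, 0],
  [0, 0, 0, -0.003, 0, -0.0295, 0],
])

```text
time: 49.2
tool_pos: [0.4963, -0.3381, 0.0077]
ee_rot: [-3.141, 0.001, -0.001]
wrist_force: [-3.0, 3.2, 7.1]
width: 0.0255
finger_force: 30.0
```

Emit:
apply_moves([
  [0, 0, 0, 0, 0, 0, 0],
  [0, 0, 0, 0, 0, 0, 0],
  [0, 0, 0, 0, 0, 0, 30],
  [0, 0, 0, 0, 0, 0, 44],
  [0, 0, 0, 0, 0, 0, 44],
])

```text
time: 49.7
tool_pos: [0.4967, -0.3387, 0.0064]
ee_rot: [3.141, -0.0, -0.001]
wrist_force: [-0.5, -1.0, 0.7]
width: 0.0397
finger_force: 0.5
```

Emit:
apply_moves([
  [0, 0, 0, 0, 0, 0.02, 44],
  [0, 0, 0, -0.02, 0, 0.06, 44],
  [0, 0, 0, -0.05, 0, 0.1, 44],
  [0, 0, 0, -0.07, 0.02, 0.14, 44],
  [0, 0, 0, -0.07, 0.04, 0.18, 44],
])

```text
time: 50.2
tool_pos: [0.4242, -0.298, 0.1874]
ee_rot: [-3.141, 0.002, -0.004]
wrist_force: [-0.1, 0.1, 0.1]
width: 0.0415
finger_force: 0.0
```

Emit:
apply_moves([
  [0, 0, 0, 0, 0, 0, 44],
  [0, 0, 0, 0, 0, 0, 44],
  [0, 0, 0, 0, 0, 0, 44],
  [0, 0, 0, 0, 0, 0, 44],
  [0, 0, 0, 0, 0, 0, 44],
])

```text
time: 50.7
tool_pos: [0.426, -0.2981, 0.1845]
ee_rot: [-3.139, 0.003, -0.002]
wrist_force: [0.6, -1.5, 0.4]
width: 0.0418
finger_force: 0.0
```

```bash
python3 - <<'E'
from d import *
o=get_obs(); print(o["time"],o["tool_pos"],o["ee_rot"],o["width"])
s=discs(.012); save(s,"w20"); save(snapshot("scene"),"s20")
a=cv2.imread("pics/s20.png")[150:450,150:450];b=cv2.imread("pics/w20.png")[:320,60:480]
cv2.imwrite("pics/m20.png",np.hstack([cv2.resize(a,(400,400),interpolation=cv2.INTER_CUBIC),cv2.resize(b,(400,400))]))
E
```

```text
50.7 [ 0.426  -0.2981  0.1845] [-3.1392  0.0029 -0.0015] 0.04175588003402287
0.95 circ 288.0 59.5 15.7 [ 0.5783 -0.2681  0.012 ] cen [288.2  59.2] [ 0.5785 -0.2684  0.012 ] n 656
0.77 circ 292.5 120.5 13.9 [ 0.5227 -0.2712  0.012 ] cen [292.  120.6] [ 0.5226 -0.2707  0.012 ] n 584
0.76 circ 358.2 147.4 14.0 [ 0.4964 -0.3381  0.012 ] cen [357.8 147.4] [ 0.4964 -0.3377  0.012 ] n 563
0.62 circ 297.0 176.9 13.5 [ 0.4664 -0.2747  0.012 ] cen [296.7 177.2] [ 0.4662 -0.2744  0.012 ] n 537
```

View pics/m20.png

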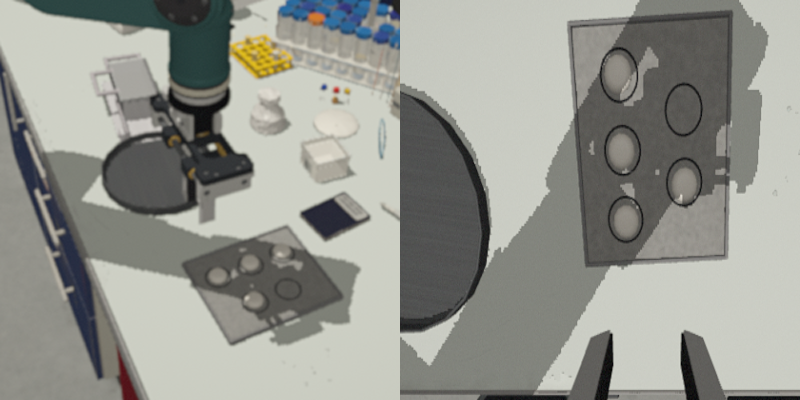

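All four discs lie centred in their rings, within 2 mm. The pan looks empty, the box is level with its lid shut, and the flask, clear box and notebook look untouched. I hand the job in.

```bash
python3 -c "
from bench import *
print(close_job())"
```

```text
the job is handed in; nothing more can be done
None
```

The job is handed in: all four discs lie flat on the tray, three filling the row of three and one on the row of two, each within about 2 mm of its circle's centre; the box is level with its lid shut.

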